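# Lay out the counter display of screwdrivers

## Robot

A 6-joint arm with a two-finger parallel gripper is mounted at the origin on the work surface. World frame = base frame: x ahead of the robot, y to its left, z up, the work surface at z = 0. Lengths are in m, angles in degrees, forces in N, time in s.
With the tool pointing down it reaches from about 0.35 to 0.85 m from the base axis. Payload 8.1 kg.
Tool frame: the origin (TCP) lies where the fingers leave the gripper's body, on its centre line; the fingertips stand 73 mm ahead of it and the grasp point (between the pads) lies 54 mm ahead of it; z points along the fingers, y is the line along which they close (so a half turn about z gives the same grasp; the last joint's range is limited). The gripper opens to 85 mm and grips with 20 to 120 N. Pads are 22 mm wide; open, the fingers measure 114 mm over their backs; the gripper's body (76 mm by 85 mm) begins 54 mm behind the grasp point. The pads swing forward as they close: fully open they stand 13 mm farther back than shut.
Start: joints at [70.795, 7.471, 85.268, -0, 87.261, -4.893], TCP at [0.148, 0.581, 0.304] pointing down, gripper open.
Joint ranges: [-169.43, 169.43], [-51.17, 129.36], [1.28, 143.12], [-76.62, 256.62], [0, 156.53], [-152.29, 152.29]. Speed limits (degrees/s): [136.94, 136.94, 159.86, 180, 180, 180].

## Interface

Orientations are given as a 3x3 rotation matrix whose columns are the frame's x, y, z axes.
In Python, from rig import robot gives the robot as it stands.
- The arm moves only by the tool carry_out, never from a script. Its argument "increments" is a list of rows, each a list of 3 entries, a list of its own where there are three numbers: the shift along the tool's x, y, z in m, then the turn, a rotation vector about the tool's x, y, z in degrees, then the finger opening in m, from 0 to 0.0854. A call has exactly 5 rows; each row shifts and turns the commanded pose from where the row before left it, along the tool's axes as they then stand; what a row does not reach is not made up. A row lasts 1/12 s, in which the tool goes at most 41.7 mm and 7.16 degrees, less where a joint would pass 70% of its speed; a pose out of reach is approached as far as the arm can. A call with a gripper value outside its range is refused whole. The fingers move at their own pace and stop on an object; "newtons" is the grip in N (left out, the last holds). Time passes only in rows, so rows that do not move let the fingers close, or fill a call up. It gives the time, the measured TCP pose, the force, the opening and the grip force at its end, in the units of the state.
- robot.state(): the state, without advancing time (a new reading comes with each control period).
- robot.camera(name): name is "scene" or "top"; returns a dict with "pixels" (384x512x3 uint8, blue, green, red), "intrinsics" (3x3 intrinsics, pixels), "R" (3x3) and "t" (3): a world point X has camera coordinates R X + t. Camera axes: x right, y down, z forward; pixel columns grow to the right and rows downward; lengths in m; the calibration is good to about 2 mm. A picture is of the moment at which its call begins. There is no depth.
- robot.finish_job(): hands the job in; it is judged then, once.
The state is a dict: "t": time; "joint_positions": joint angles; "qd": joint speeds; "joint_efforts": joint torques, N m; "tool_pos": TCP position; "eef_rot": TCP orientation; "wrist_force": force on the tool from outside, world axes, zero at the start; "torque": the same for the moment, N m; "opening": opening from 0.0 (shut) to 1.0 (fully open); "finger_force": force on a finger pad.
Only numpy, scipy, OpenCV 4.12 (cv2) and the standard library are available. Lean on these libraries where they do the work, as an engineer would, in place of code of your own. Each camera call takes 0.05 s, during which the arm holds its last target. There are 200 camera calls.

## Task

Lay out the counter display. Lay the long screwdriver in the left bay of the flat cardboard tray and the middle-sized one in the right bay beside it (left and right as seen from the robot), both lying along their bays with the handles at the far end, away from the robot. Set the bit case flat on the middle of the closed carton, long sides parallel, then lay the stubby screwdriver on top of the case with its handle over the case's middle; stand the jar on the plywood riser halfway between the two tins, and never tip it over on the way.

Things in the scene. Friction and masses are not known exactly. Their poses are not given: they have to be found in the camera images.
- long_driver: Long screwdriver, red and black handle, lying flat. 165 mm in all: handle 90 long, 26 wide, 26 high (square), round shank 7 thick, 75 long, 13 above the underside. Origin: middle of the handle's length, on its underside, near the balance point; x along the tool to the tip, y across, z up. About 110 g. At the start the tip points at the robot (x axis along world -x, within 26 degrees).
- middle_driver: Middle-sized screwdriver of the same make; 115 mm in all: handle 70 long, 26 wide and 26 high, shank 45 long. Origin, axes and starting direction as for the long one. About 80 g.
- stubby_driver: Stubby screwdriver of the same make, short and fat; 68 mm in all: handle 46 long, 32 wide and 32 high, shank 22 long. Origin, axes and starting direction as for the long one. About 60 g.
- bit_case: Black closed plastic bit case with a grey seam and lid panel, a solid rounded box 90 long (x), 55 wide (y), 28 high; a small latch on one long side. Origin: centre of its underside, z up. About 150 g.
- jar: Clear round jar with black screw cap and paper label, closed, standing upright: 44 mm in diameter, 85 mm high. Origin: centre of its underside, z up. About 160 g.
- tray: Flat open cardboard tray, fixed, 176 long (x), 160 wide (y), walls 10 high, 4 thick, floor 4 thick. A divider along x (4 thick, 10 high) makes two bays, each 168 by 74, their middles at y = +39 (left) and -39 (right). Origin: centre of the underside; x points away from the robot (within 15 degrees), so the far end is at +x; y points to the robot's left.
- carton: Closed cardboard carton with a strip of paper tape along the top, fixed, 150 long (x), 120 wide (y), 45 high. Origin: centre of its underside; its x points away from the robot (within 15 degrees).
- riser: Plywood strip, fixed, 70 (x) by 200 (y), 18 thick, with a paper-banded steel tin fixed near each end: tins 56 in diameter, 60 high (tops 78 above the counter), centres at y = +70 and -70. The jar's place is midway, on the plywood. Origin: centre of the underside; x points away from the robot (within 15 degrees), y along the row of tins.
There are look-alikes about, which are no part of the job. What is shaped like the carton but purple is not meant.

How it is judged:
By the outcome, as a careful person would: the job done as asked, in the order asked, and still so for the second after the job is handed in, with the robot touching nothing.
It also fails if it takes over 118 s, if anything falls off the work surface, if the arm or the gripper's body presses on something with over 40 N, if the wrist force passes 120 N, or if a joint passes its speed limit or range.

## Working session

There is one attempt and no reset: what is moved stays moved. The work goes in short steps, Python scripts to look and compute and a tool call to move; the robot and the scene stay as the last step left them, time stands still between calls to the robot, and variables do not carry over. Pictures are saved under pics/ and viewed, at most 14 in all, crops included, and the job is handed in when it is done.

Besides the shell and the picture viewer there is one more tool, called as name(argument=value, ...) on one line, values as JSON. carry_out: Moves the arm, as the interface text tells. Its arguments: {"type":"object","properties":{"increments":{"type":"array"},"newtons":{"type":"number"}},"required":["increments"]}

```bash
ls; mkdir -p pics; python3 - <<'E'
from rig import robot
import cv2,numpy as np
s=robot.state(); print({k:np.round(v,3).tolist() for k,v in s.items()})
for n in("scene","top"):
    c=robot.camera(n); cv2.imwrite(f"pics/{n}0.png",c["pixels"])
    print(n,np.round(c["intrinsics"],1).tolist(),np.round(c["R"],4).tolist(),np.round(c["t"],4).tolist(), np.round(-c["R"].T@c["t"],3))
E
```

```text
pics
{'t': 0.0, 'joint_positions': [70.798, 7.517, 85.331, 0.0, 87.261, -4.892], 'qd': [-0.014, -0.025, 0.06, 0.073, 0.019, -0.07], 'joint_efforts': [-0.0, -56.94, -50.055, -0.0, 0.015, -0.0], 'tool_pos': [0.148, 0.581, 0.303], 'eef_rot': [[-0.969, 0.247, -0.001], [0.247, 0.969, -0.002], [0.0, -0.002, -1.0]], 'wrist_force': [-0.622, 0.16, 0.469], 'torque': [-0.026, 0.039, 0.008], 'finger_force': 0.0, 'opening': 1.002}
scene [[383.4, 0.0, 251.5], [0.0, 383.4, 194.9], [0.0, 0.0, 1.0]] [[0.8122, 0.5834, 0.0022], [0.4453, -0.6175, -0.6484], [-0.3769, 0.5276, -0.7613]] [-0.4395, -0.1433, 1.073] [ 0.825 -0.398  0.725]
top [[482.3, 0.0, 259.7], [0.0, 482.3, 201.5], [0.0, 0.0, 1.0]] [[0.0214, -0.9997, 0.012], [-0.9975, -0.0222, -0.0677], [0.0679, -0.0105, -0.9976]] [0.0683, 0.485, 1.1398] [0.405 0.091 1.169]
```

View pics/top0.png

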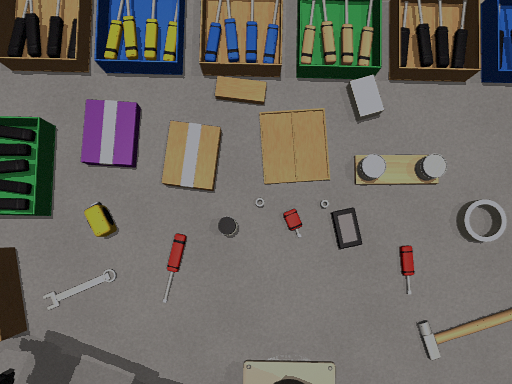

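View pics/scene0.png

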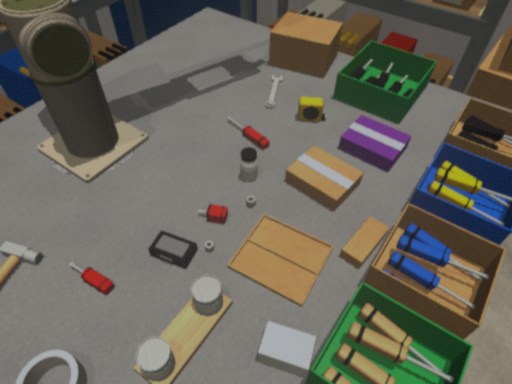

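The top view shows the carton at (192,155), tray (294,146), riser (398,168), jar (228,227), bit case (347,228), and the drivers: long (175,255), stubby (293,220) and middle (407,258). The purple box is the decoy. In the scene view the same things are at carton (323,176), tray (281,257), riser (183,335), jar (249,164), case (173,249), long (255,136), stubby (215,213) and middle (95,280).

```bash
cat > h.py <<'E'
import cv2,numpy as np
from rig import robot
def ray(c,p):
    d=c["R"].T@np.linalg.solve(c["intrinsics"],[p[0],p[1],1.]); return -c["R"].T@c["t"],d
def onz(c,p,z):
    o,d=ray(c,p); return o+d*(z-o[2])/d[2]
def tri(c1,p1,c2,p2):
    o1,d1=ray(c1,p1);o2,d2=ray(c2,p2)
    s=np.linalg.lstsq(np.c_[d1,-d2],o2-o1,rcond=None)[0]
    a,b=o1+d1*s[0],o2+d2*s[1]; return (a+b)/2,np.linalg.norm(a-b)
def proj(c,X):
    q=c["intrinsics"]@(c["R"]@np.asarray(X,float)+c["t"]); return q[:2]/q[2]
E
python3 - <<'E'
from h import *
I={n:cv2.imread(f"pics/{n}0.png") for n in("top","scene")}
pts={"top":dict(red=(175,245),redm=(407,255),reds=(291,216),tray=(275,150),carton=(176,155),tape=(192,155),riser=(400,165),cap=(372,166),cap2=(432,166),case=(338,224),panel=(346,229),jar=(228,225),shank=(169,283),ctr=(220,270)),
"scene":dict(red=(255,136),reds=(218,213),redm=(95,280),tray=(260,260),carton=(305,170),tape=(323,174),riser=(185,330),cap=(207,290),cap2=(156,358),case=(160,245),panel=(174,247),jar=(249,154),lab=(249,170))}
for n in I:
    for k,p in pts[n].items():
        b=I[n][p[1]-1:p[1]+2,p[0]-1:p[0]+2].mean((0,1)); print(n,k,b.round(),cv2.cvtColor(np.uint8([[b]]),cv2.COLOR_BGR2HSV)[0,0])
a=cv2.resize(I["top"][100:310,80:450],None,fx=2.1,fy=2.1,interpolation=cv2.INTER_CUBIC); cv2.imwrite("pics/tc.png",a)
E
```

```text
top red [ 42.  47. 153.] [  1 185 153]
top redm [ 43.  48. 154.] [  2 185 153]
top reds [ 52.  58. 154.] [  2 171 154]
top tray [ 87. 130. 154.] [ 19 113 154]
top carton [ 89. 133. 155.] [ 20 108 154]
top tape [161. 157. 156.] [115  10 161]
top riser [107. 145. 155.] [ 24  78 154]
top cap [161. 157. 155.] [108   8 160]
top cap2 [156. 157. 156.] [ 90   2 156]
top case [63. 62. 65.] [ 0 12 65]
top panel [121. 122. 129.] [  8  16 128]
top jar [51. 51. 54.] [170  14  53]
top shank [130. 132. 133.] [ 23   8 133]
top ctr [114. 117. 121.] [ 15  13 120]
scene red [ 43.  47. 167.] [  1 191 167]
scene reds [ 43.  47. 169.] [  1 191 168]
scene redm [ 36.  41. 172.] [  1 201 171]
scene tray [ 86. 136. 171.] [ 17 128 171]
scene carton [ 90. 141. 170.] [ 20 121 169]
scene tape [152. 160. 166.] [ 16  23 166]
scene riser [111. 159. 170.] [ 25  88 169]
scene cap [158. 166. 166.] [ 26  12 166]
scene cap2 [163. 170. 169.] [ 34  12 170]
scene case [111. 114. 118.] [ 13  15 117]
scene panel [111. 114. 118.] [ 13  15 117]
scene jar [45. 46. 48.] [10 16 48]
scene lab [ 94. 103. 104.] [ 27  25 104]
```

View pics/tc.png

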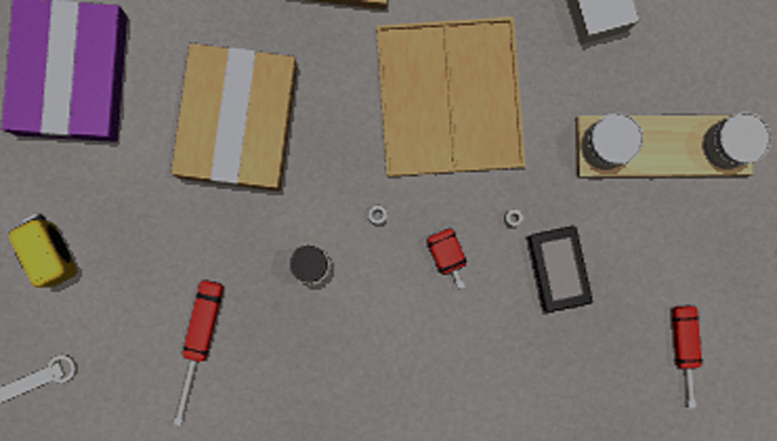

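The enlarged crop shows all the items apart from one another and free to grasp. The nuts at crop (377,215) and (513,217) lie clear of the gripping places.

```bash
cat > meas.py <<'E'
from h import *
def hsv(im): return cv2.cvtColor(im,cv2.COLOR_BGR2HSV)
def blobs(m,amin,k=3):
    m=cv2.morphologyEx(m.astype(np.uint8)*255,cv2.MORPH_CLOSE,np.ones((k,k)))
    return [c for c in cv2.findContours(m,cv2.RETR_EXTERNAL,cv2.CHAIN_APPROX_NONE)[0] if cv2.contourArea(c)>amin]
def cen(c): M=cv2.moments(c); return np.array([M["m10"],M["m01"]])/M["m00"]
def near(bl,p): return min(bl,key=lambda c:np.linalg.norm(cen(c)-p))
def red(im):
    h=hsv(im); return ((h[...,0]<8)|(h[...,0]>172))&(h[...,1]>110)&(h[...,2]>60)
def wood(im,v=135): 
    h=hsv(im); return (h[...,0]>12)&(h[...,0]<32)&(h[...,1]>55)&(h[...,2]>v)
def quad(c):
    h=cv2.convexHull(c); 
    for e in np.arange(1,15,.5):
        q=cv2.approxPolyDP(h,e,True)[:,0].astype(float)
        if len(q)<=4: break
    # refine: fit a line to contour points near each side
    P=c[:,0].astype(float); L=[]
    for i in range(4):
        a,b=q[i],q[(i+1)%4]; u=(b-a)/np.linalg.norm(b-a); s=(P-a)@u; d=(P-a)@[-u[1],u[0]]
        k=(s>.12*np.linalg.norm(b-a))&(s<.88*np.linalg.norm(b-a))&(abs(d)<2.5)
        L.append(cv2.fitLine(P[k].astype(np.float32),cv2.DIST_HUBER,0,.01,.01).ravel())
    out=[]
    for i in range(4):
        l,m=L[i-1],L[i]; t=np.linalg.solve(np.c_[l[:2],-m[:2]],m[2:]-l[2:]); out.append(l[2:]+t[0]*l[:2])
    return np.array(out)
E
python3 - <<'E'
from meas import *
C={n:robot.camera(n) for n in("top","scene")}
T,S=C["top"],C["scene"];t,s=T["pixels"],S["pixels"]
rt,rs=blobs(red(t),25),blobs(red(s),25)
f=lambda v:np.round(np.asarray(v)*1000,1).tolist()
for n,p,q in(("long",(175,250),(255,136)),("middle",(407,255),(97,280)),("stubby",(292,219),(216,213))):
    a,b=near(rt,p),near(rs,q); X,e=tri(T,cen(a),S,cen(b))
    # axis in top view
    g=onz(T,cen(a),.022); W=np.array([onz(T,x,.022)[:2] for x in a[:,0]])
    box=cv2.minAreaRect((W*1000).astype(np.float32))
    print(n,"px",cen(a).round(1),cen(b).round(1),"tri",f(X),"gap",f(e),"plane",f(g),"rect mm",np.round(box[0],1),np.round(box[1],1),round(box[2],1))
for n,p,q,z in(("tray",(294,146),(281,257),.01),("carton",(178,155),(323,176),.045),("riser",(400,168),(183,330),.018)):
    if n=="carton":
        mk=lambda im,v:wood(im,v)|((hsv(im)[...,1]<40)&(hsv(im)[...,2]>140))
    else: mk=wood
    a,b=near(blobs(mk(t,135),300,5),p),near(blobs(mk(s,135),300,5),q)
    print(n,"px area",cv2.contourArea(a),cv2.contourArea(b),cen(a).round(1),cen(b).round(1))
    try:
        qa,qb=quad(a),quad(b)
        print(" top quad plane",[f(onz(T,x,z)[:2]) for x in qa],"scene quad plane",[f(onz(S,x,z)[:2]) for x in qb])
    except Exception as ex: print(ex)
E
```

```text
long px [175.8 252.8] [255.5 136.7] tri [356.9, 276.0, 13.1] gap 0.0 plane [357.3, 274.6, 22.0] rect mm [358.4 274.2] [26.4 89.3] 77.8
middle px [407.3 260.1] [ 97.  280.1] tri [351.2, -276.5, 15.3] gap 0.1 plane [351.5, -274.4, 22.0] rect mm [ 351.2 -274.6] [68.7 25.6] 5.9
stubby px [292.4 219.2] [216.9 213.1] tri [442.6, -0.4, 18.0] gap 0.4 plane [442.6, 0.1, 22.0] rect mm [4.424e+02 1.000e-01] [46.2 31.4] 25.4
tray px area 4567.0 5188.0 [294.3 145.1] [281.4 257.3]
 top quad plane [[716.9, -73.3], [544.5, -88.2], [530.1, 67.9], [703.3, 84.2]] scene quad plane [[526.7, 68.5], [701.6, 84.5], [716.6, -74.2], [541.8, -90.0]]
carton px area 3062.0 2076.5 [190.5 154.4] [324.7 171.3]
 top quad plane [[668.1, 294.2], [655.9, 178.6], [510.4, 194.2], [522.1, 309.4]] scene quad plane [[518.9, 309.7], [667.7, 293.7], [654.1, 176.8], [507.1, 192.1]]
riser px area 928.5 1898.0 [398.3 169.3] [187.5 333.1]
OpenCV(4.12.0) /io/opencv/modules/imgproc/src/linefit.cpp:50: error: (-215:Assertion failed) count > 0 in function 'fitLine2D_wods'
```

```bash
python3 - <<'E'
from meas import *
C={n:robot.camera(n) for n in("top","scene")}
T,S=C["top"],C["scene"];t,s=T["pixels"],S["pixels"]
f=lambda v:np.round(np.asarray(v)*1000,1).tolist()
order=lambda Q,c:np.array(sorted(Q,key=lambda p:np.arctan2(*(onz(c,p,0)[:2]-onz(c,Q.mean(0),0)[:2])[::-1])))
mk=lambda im:wood(im,135)|((hsv(im)[...,1]<40)&(hsv(im)[...,2]>140))
for n,p,q,m in(("tray",(294,146),(281,257),wood),("carton",(190,155),(323,171),mk)):
    qa,qb=[order(quad(near(blobs(m(im),300,5),x)),c) for im,x,c in((t,p,T),(s,q,S))]
    print(n,[f(tri(T,a,S,b)[0]) for a,b in zip(qa,qb)])
# driver axes from red pixels by PCA
for n,p in(("long",(175,250)),("middle",(407,255)),("stubby",(292,219))):
    m=np.zeros(t.shape[:2],np.uint8); cv2.drawContours(m,[near(blobs(red(t),25),p)],-1,1,-1)
    W=np.array([onz(T,(x,y),.02)[:2] for y,x in zip(*m.nonzero())]); v=np.linalg.svd(W-W.mean(0),full_matrices=False)[2][0]
    print(n,"axis",np.degrees(np.arctan(v[1]/v[0])).round(1))
# tins: bright low-sat caps
br=lambda im,v:(hsv(im)[...,1]<35)&(hsv(im)[...,2]>v)
for p,q in(((372,167),(207,290)),((433,167),(156,358))):
    a,b=near(blobs(br(t,143),80,1),p),near(blobs(br(s,150),80,1),q)
    ea,eb=cv2.fitEllipse(a),cv2.fitEllipse(b); print("tin",np.round(ea[0]+ea[1],1),np.round(eb[0]+eb[1],1),f(tri(T,ea[0],S,eb[0])[0]),f(tri(T,ea[0],S,eb[0])[1]))
# dark: jar cap, case
def dk(im,v): return hsv(im)[...,2]<v
for n,p,q in(("jar",(228,225),(249,154)),("case",(347,228),(173,249))):
    a=near([c for c in blobs(dk(t,75),60,3) if cv2.contourArea(c)<2000],p); b=near([c for c in blobs(dk(s,75),60,3) if cv2.contourArea(c)<3000],q)
    ra=cv2.minAreaRect(a); X=tri(T,cen(a),S,cen(b))
    print(n,cen(a).round(1),cv2.contourArea(a),cv2.boundingRect(a),cen(b).round(1),cv2.contourArea(b),cv2.boundingRect(b),f(X[0]),f(X[1]))
    if n=="case":
        try: print([f(onz(T,x,.028)[:2]) for x in order(quad(a),T)])
        except Exception as e: print(e)
        for im,c,r in((t,T,(335,212,25,35)),(s,S,(150,232,50,32))):
            x,y,w,h=r; k=np.zeros(im.shape[:2],bool);k[y:y+h,x:x+w]=1
        W=np.float32([onz(T,x,.028)[:2]*1000 for x in a[:,0]]); print("rect@28",cv2.minAreaRect(W))
    if n=="jar": print(cv2.fitEllipse(a),f(onz(T,cv2.fitEllipse(a)[0],.085)))
w=blobs(wood(t,120),300,1); a=near(w,(400,170)); print("riser rect",cv2.minAreaRect(np.float32([onz(T,x,.018)[:2]*1000 for x in a[:,0]])))
s2=cv2.resize(s[120:390,70:370],None,fx=2.2,fy=2.2,interpolation=cv2.INTER_CUBIC); cv2.imwrite("pics/sc.png",s2)
E
```

```text
tray [[543.1, -89.2, 10.7], [716.8, -73.6, 9.4], [702.4, 83.9, 11.4], [529.0, 67.4, 12.8]]
carton [[508.8, 192.9, 45.9], [654.8, 178.0, 44.3], [667.8, 294.1, 44.7], [521.0, 308.5, 46.9]]
long axis -12.2
middle axis 4.9
stubby axis 25.9
tin [373.6 165.4  22.1  22.5] [205.6 288.7  23.5  28.2] [567.7, -180.7, 74.3] 1.8
tin [434.4 165.3  21.2  22.3] [152.9 353.7  28.1  34.6] [571.7, -320.8, 73.2] 1.1
jar [228.1 226.7] 294.0 (218, 217, 21, 21) [248.1 154.4] 162.5 (241, 148, 15, 14) [421.5, 150.4, 77.4] 2.3
((228.0984649658203, 226.75035095214844), (17.344900131225586, 21.93336296081543), 132.5738983154297) [420.5, 149.3, 85.0]
case [345.9 227.9] 897.0 (330, 207, 32, 43) [172.8 249.3] 1075.5 (149, 231, 48, 38) [424.3, -130.1, 11.8] 1.5
[[387.8, -164.2], [475.5, -144.1], [460.4, -88.6], [375.3, -108.9]]
rect@28 ((424.5356750488281, -126.42105865478516), (91.14540100097656, 59.4197883605957), 13.198298454284668)
riser rect ((569.3554077148438, -250.05540466308594), (68.01638793945312, 198.3997344970703), 1.3398408889770508)
```

View pics/sc.png

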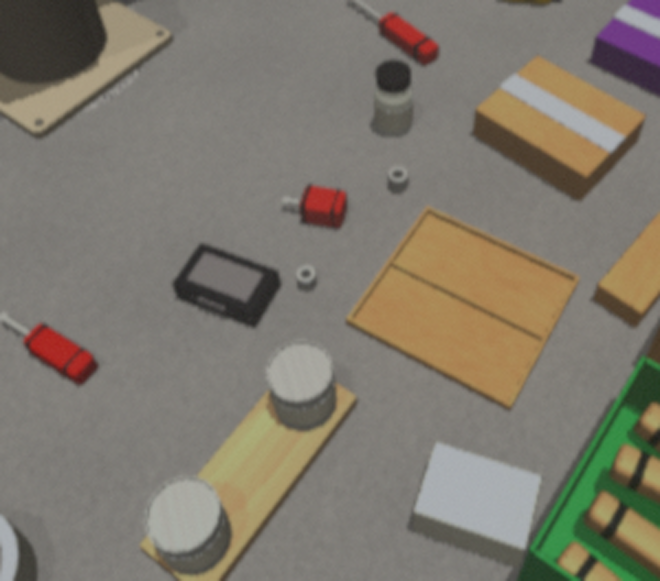

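The close-up agrees with the top view: everything is upright and free. The measured heights (carton 45, tray rim 11, tin tops 74 mm) fit the text. I'll start with the long driver.

```bash
cat > go.py <<'E'
import sys; from h import *
# go.py x y z axis(deg of driver-style axis; tool x = axis+180): total tool-frame shift (m) and turn (deg)
x,y,z,a=map(float,sys.argv[1:5]); s=robot.state(); R=np.array(s["eef_rot"])
d=R.T@(np.array([x,y,z])-s["tool_pos"]); cur=np.degrees(np.arctan2(R[1,0],R[0,0]))-180
w=(a-cur+90)%180-90
print("shift",d.round(4),"turn z",round(-w,2),"yaw now",round(cur,2),"tilt",np.round(np.degrees(R[:2,2]),2),"pos",np.round(s["tool_pos"],4),"F",np.round(s["wrist_force"],1),"open",round(float(s["opening"])*85,1),"grip",np.round(s["finger_force"],1),"j",np.round(s["joint_positions"],0),"t",round(s["t"],1))
E
python3 go.py .3575 .275 .2 -12.2
```

```text
shift [-0.2785 -0.245   0.1037] turn z -2.11 yaw now -14.31 tilt [-0.01 -0.03] pos [0.1483 0.5812 0.3035] F [-0.3  0.2  0.4] open 85.1 grip 0.0 j [71.  7. 85. -0. 87. -5.] t 0.3
```

carry_out(increments=[[[-0.0278,-0.0245,0.01],[0,0,0],0.0854],[[-0.0278,-0.0245,0.01],[0,0,0],0.0854],[[-0.0278,-0.0245,0.01],[0,0,0],0.0854],[[-0.0278,-0.0245,0.01],[0,0,0],0.0854],[[-0.0278,-0.0245,0.01],[0,0,0],0.0854]], newtons=40)

```text
t: 0.72
tool_pos: [0.2532, 0.4269, 0.2534]
eef_rot: [[-0.969, 0.247, 0.0], [0.247, 0.969, 0.0], [-0.0, 0.0, -1.0]]
wrist_force: [0.2, 0.8, -0.1]
opening: 0.999
finger_force: 0.0
```

carry_out(increments=[[[-0.0278,-0.0245,0.01],[0,0,0],0.0854],[[-0.0278,-0.0245,0.01],[0,0,0],0.0854],[[-0.0278,-0.0245,0.01],[0,0,0],0.0854],[[-0.0278,-0.0245,0.01],[0,0,0],0.0854],[[-0.0278,-0.0245,0.01],[0,0,-2.1],0.0854]])

```text
t: 1.13
tool_pos: [0.3578, 0.2737, 0.2037]
eef_rot: [[-0.977, 0.212, 0.001], [0.212, 0.977, 0.0], [-0.001, 0.001, -1.0]]
wrist_force: [0.9, 0.5, 0.0]
opening: 1.0
finger_force: 0.0
```

carry_out(increments=[[[0,0,0],[0,0,0],0.06],[[0,0,0],[0,0,0],0.06],[[0,0,0],[0,0,0],0.06],[[0,0,0],[0,0,0],0.06],[[0,0,0],[0,0,0],0.06]])

```text
t: 1.55
tool_pos: [0.3566, 0.2765, 0.2044]
eef_rot: [[-0.978, 0.21, 0.001], [0.21, 0.978, 0.001], [-0.0, 0.001, -1.0]]
wrist_force: [0.4, -0.1, -0.5]
opening: 0.706
finger_force: 0.0
```

```bash
python3 go.py .3575 .275 .084 -12.2
```

```text
shift [-0.0011 -0.0013  0.1204] turn z 0.09 yaw now -12.11 tilt [0.03 0.03] pos [0.3566 0.2765 0.2044] F [ 0.4 -0.1 -0.5] open 60.0 grip 0.0 j [ 31. -12. 115.   0.  77. -47.] t 1.6
```

carry_out(increments=[[[-0.001,-0.0012,0.03],[0,0,0],0.06],[[0,0,0.035],[0,0,0],0.06],[[0,0,0.035],[0,0,0],0.06],[[0,0,0.0204],[0,0,0],0.06],[[0,0,0],[0,0,0],0.06]])

```text
t: 1.97
tool_pos: [0.3541, 0.2729, 0.0789]
eef_rot: [[-0.978, 0.21, -0.007], [0.21, 0.978, -0.004], [0.006, -0.006, -1.0]]
wrist_force: [-1.0, -0.0, -0.8]
opening: 0.7
finger_force: 0.0
```

carry_out(increments=[[[0,0,0],[0,0,0],0.02],[[0,0,0],[0,0,0],0.02],[[0,0,0],[0,0,0],0.02],[[0,0,0],[0,0,0],0.02],[[0,0,0],[0,0,0],0.02]], newtons=40)

```text
t: 2.38
tool_pos: [0.3594, 0.2751, 0.086]
eef_rot: [[-0.977, 0.211, 0.004], [0.211, 0.977, 0.003], [-0.003, 0.003, -1.0]]
wrist_force: [-1.9, 1.1, 7.9]
opening: 0.297
finger_force: 41.0
```

carry_out(increments=[[[0,0,0],[0,0,0],0.015],[[0,0,0],[0,0,0],0.015],[[0,0,-0.02],[0,0,0],0.015],[[0,0,-0.03],[0,0,0],0.015],[[0,0,-0.03],[0,0,0],0.015]])

```text
t: 2.8
tool_pos: [0.3573, 0.2736, 0.1646]
eef_rot: [[-0.977, 0.212, -0.001], [0.212, 0.977, -0.001], [0.001, -0.001, -1.0]]
wrist_force: [0.6, 0.7, -0.4]
opening: 0.293
finger_force: 39.9
```

```bash
python3 - <<'E'
import numpy as np
a=np.radians(5.2); c=np.array([622.7,-2.8]); u=np.array([np.cos(a),np.sin(a)]); v=np.array([-u[1],u[0]])
print("L",c+37*u+39*v,"M",c+40*u-39*v)
E
python3 go.py .6560 .0394 .164 5.2
```

```text
L [656.01305212  39.39289701] M [666.07004657 -38.01418834]
shift [-0.3415 -0.1656  0.0004] turn z -17.42 yaw now -12.22 tilt [-0.05 -0.03] pos [0.3573 0.2736 0.1646] F [ 0.6  0.7 -0.4] open 24.9 grip 39.9 j [ 31. -10. 117.   0.  73. -47.] t 2.8
```

carry_out(increments=[[[0,0,-0.02],[0,0,-5.8],0.015],[[0,0,-0.02],[0,0,-5.8],0.015],[[0,0,-0.02],[0,0,-5.8],0.015],[[-0.0276,-0.026,0],[0,0,0],0.015],[[-0.0276,-0.026,0],[0,0,0],0.015]])

```text
t: 3.22
tool_pos: [0.4186, 0.2282, 0.2269]
eef_rot: [[-0.995, -0.095, 0.006], [-0.095, 0.995, 0.003], [-0.006, 0.002, -1.0]]
wrist_force: [1.1, 1.1, -1.1]
opening: 0.293
finger_force: 39.9
```

carry_out(increments=[[[-0.0276,-0.026,0],[0,0,0],0.015],[[-0.0276,-0.026,0],[0,0,0],0.015],[[-0.0276,-0.026,0],[0,0,0],0.015],[[-0.0276,-0.026,0],[0,0,0],0.015],[[-0.0276,-0.026,0],[0,0,0],0.015]])

```text
t: 3.63
tool_pos: [0.5683, 0.1086, 0.2247]
eef_rot: [[-0.996, -0.09, 0.002], [-0.09, 0.996, 0.0], [-0.002, 0.0, -1.0]]
wrist_force: [0.2, 1.4, -0.9]
opening: 0.293
finger_force: 39.9
```

carry_out(increments=[[[-0.0276,-0.026,0],[0,0,0],0.015],[[-0.0276,-0.026,0],[0,0,0],0.015],[[-0.0276,-0.026,0],[0,0,0],0.015],[[0,0,0.04],[0,0,0],0.015],[[0,0,0.02],[0,0,0],0.015]])

```text
t: 4.05
tool_pos: [0.6583, 0.0377, 0.1632]
eef_rot: [[-0.996, -0.087, 0.003], [-0.087, 0.996, -0.0], [-0.003, -0.001, -1.0]]
wrist_force: [-1.8, 1.0, -3.8]
opening: 0.292
finger_force: 39.9
```

carry_out(increments=[[[0,0,0],[0,0,0],0.015],[[0,0,0],[0,0,0],0.015],[[0,0,0],[0,0,0],0.015],[[0,0,0],[0,0,0],0.015],[[0,0,0],[0,0,0],0.015]])

```text
t: 4.47
tool_pos: [0.6574, 0.0403, 0.1664]
eef_rot: [[-0.996, -0.091, 0.004], [-0.091, 0.996, -0.0], [-0.004, -0.0, -1.0]]
wrist_force: [0.3, 0.3, -0.8]
opening: 0.293
finger_force: 39.9
```

```bash
python3 go.py .6560 .0394 .089 5.2; python3 - <<'E'
from h import *
for n in("top","scene"):
    c=robot.camera(n);im=c["pixels"]; x,y=np.int32(proj(c,[.62,.02,.09])); cv2.imwrite(f"pics/{n}1.png",cv2.resize(im[max(y-75,0):y+75,x-100:x+100],None,fx=2,fy=2,interpolation=cv2.INTER_CUBIC)); print(x,y)
a,b=[cv2.imread(f"pics/{n}1.png") for n in("top","scene")]; h=min(a.shape[0],b.shape[0]); cv2.imwrite("pics/v1.png",np.hstack([a[:h],b[:h]]))
E
```

```text
shift [ 0.0017 -0.0007  0.0774] turn z 0.02 yaw now -354.78 tilt [ 0.24 -0.01] pos [0.6574 0.0403 0.1664] F [ 0.3  0.3 -0.8] open 24.9 grip 39.9 j [ -1.  22.  83.  -0.  75. -96.] t 4.5
287 139
288 225
```

View pics/v1.png

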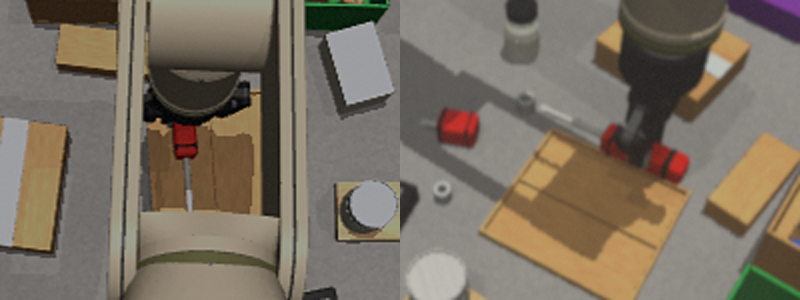

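Left: the driver hovers above the left bay with its handle (187,138) at the far end. Right: it hangs level in the grip over the tray. I'll lower it.

carry_out(increments=[[[0.0012,-0.0006,0.03],[0,0,0],0.015],[[0,0,0.025],[0,0,0],0.015],[[0,0,0.012],[0,0,0],0.015],[[0,0,0.006],[0,0,0],0.015],[[0,0,0.004],[0,0,0],0.015]])

```text
t: 4.98
tool_pos: [0.6539, 0.0393, 0.0896]
eef_rot: [[-0.996, -0.091, -0.005], [-0.091, 0.996, -0.0], [0.005, 0.0, -1.0]]
wrist_force: [-36.5, -0.9, 55.7]
opening: 0.292
finger_force: 47.1
```

carry_out(increments=[[[0,0,0],[0,0,0],0.015],[[0,0,0],[0,0,0],0.015],[[0,0,0],[0,0,0],0.015],[[0,0,0],[0,0,0],0.015],[[0,0,0],[0,0,0],0.015]])

```text
t: 5.4
tool_pos: [0.6558, 0.0393, 0.0897]
eef_rot: [[-0.996, -0.091, 0.001], [-0.091, 0.996, -0.0], [-0.001, -0.0, -1.0]]
wrist_force: [-9.0, -0.6, 12.7]
opening: 0.291
finger_force: 42.0
```

```bash
python3 go.py .6560 .0394 .089 5.2; python3 - <<'E'
from meas import *
C={n:robot.camera(n) for n in("top","scene")}
for n,c in C.items():
    for b in blobs(red(c["pixels"]),15):
        p=onz(c,cen(b),.017); 
        if .55<p[0]<.75 and abs(p[1])<.15: print(n,cen(b).round(1),cv2.boundingRect(b),p.round(4), cv2.minAreaRect(np.float32([onz(c,x,.017)[:2]*1000 for x in b[:,0]])))
E
```

```text
shift [-0.0002  0.0001  0.0007] turn z 0.0 yaw now -354.8 tilt [ 0.07 -0.  ] pos [0.6558 0.0393 0.0897] F [-9.  -0.6 12.7] open 24.7 grip 42.0 j [ -1.  27.  86.  -0.  68. -96.] t 5.4
top [278.1 141.4] (273, 134, 11, 15) [0.6301 0.0375 0.017 ] ((630.9157104492188, 37.801151275634766), (34.18369674682617, 24.18279457092285), 1.1194114685058594)
scene [315.4 251.2] (306, 241, 20, 20) [0.6796 0.0435 0.017 ] ((678.2147827148438, 43.94961929321289), (40.35702896118164, 36.09330368041992), 6.760289192199707)
scene [289.1 239.5] (285, 233, 12, 17) [0.6174 0.036  0.017 ] ((621.6112670898438, 35.189064025878906), (24.24583625793457, 41.24554443359375), 31.3780460357666)
```

carry_out(increments=[[[0,0,0],[0,0,0],0.04],[[0,0,0],[0,0,0],0.04],[[0,0,0],[0,0,0],0.04],[[0,0,-0.015],[0,0,0],0.04],[[0,0,-0.03],[0,0,0],0.04]])

```text
t: 5.92
tool_pos: [0.6521, 0.0393, 0.1278]
eef_rot: [[-0.996, -0.09, -0.008], [-0.09, 0.996, 0.0], [0.008, 0.001, -1.0]]
wrist_force: [0.8, -0.3, -0.8]
opening: 0.469
finger_force: 0.0
```

carry_out(increments=[[[0,0,-0.03],[0,0,0],0.04],[[0,0,-0.04],[0,0,0],0.04],[[0,-0.04,-0.01],[0,0,0],0.06],[[0,-0.041,0],[0,0,0],0.06],[[0,-0.041,0],[0,0,0],0.06]])

```text
t: 6.33
tool_pos: [0.6674, -0.083, 0.2156]
eef_rot: [[-0.996, -0.093, 0.005], [-0.093, 0.996, -0.001], [-0.005, -0.002, -1.0]]
wrist_force: [0.4, -0.3, -0.7]
opening: 0.703
finger_force: 0.0
```

carry_out(increments=[[[0.029,-0.029,0],[0,0,0],0.06],[[0.029,-0.029,0],[0,0,0],0.06],[[0.029,-0.029,0],[0,0,0],0.06],[[0.029,-0.029,0],[0,0,0],0.06],[[0.029,-0.029,0],[0,0,0],0.06]])

```text
t: 6.75
tool_pos: [0.5336, -0.2412, 0.2128]
eef_rot: [[-0.996, -0.091, 0.001], [-0.091, 0.996, -0.001], [-0.001, -0.001, -1.0]]
wrist_force: [0.9, -1.6, -0.1]
opening: 0.698
finger_force: 0.0
```

```bash
python3 go.py .3512 -.2755 .2 4.9; cat > look.py <<'E'
import sys; from h import *
# look.py name x y z halfwidth_px : side-by-side 3x crops of both views
n=sys.argv[1];X=list(map(float,sys.argv[2:5]));w=int(sys.argv[5]) if len(sys.argv)>5 else 60
o=[]
for k in("top","scene"):
    c=robot.camera(k);x,y=np.int32(proj(c,X)); im=cv2.copyMakeBorder(c["pixels"],w,w,w,w,cv2.BORDER_CONSTANT); o.append(cv2.resize(im[y:y+2*w,x:x+2*w],(390,390),interpolation=cv2.INTER_CUBIC)); print(k,"crop origin",x-w,y-w,"scale",390/2/w)
cv2.imwrite(f"pics/{n}.png",np.hstack(o))
E
python3 look.py v2 .62 0 .01; python3 - <<'E'
from meas import *
C={n:robot.camera(n) for n in("top","scene")}
for n,c in C.items():
    for b in blobs(red(c["pixels"]),15):
        p=onz(c,cen(b),.017); 
        if .55<p[0]<.75 and abs(p[1])<.15: print(n,cen(b).round(1),cv2.boundingRect(b),p.round(4), cv2.minAreaRect(np.float32([onz(c,x,.026)[:2]*1000 for x in b[:,0]])))
E
```

```text
shift [ 0.1847 -0.0177  0.0126] turn z 0.3 yaw now -354.8 tilt [ 0.05 -0.03] pos [ 0.5336 -0.2412  0.2128] F [ 0.9 -1.6 -0.1] open 59.3 grip 0.0 j [ -29.    9.   94.   -0.   78. -125.] t 6.8
top crop origin 233 86 scale 3.25
scene crop origin 221 193 scale 3.25
top [277.1 130.2] (271, 112, 13, 37) [0.6572 0.0405 0.017 ] ((655.8568725585938, 41.03929901123047), (88.70794677734375, 24.82257652282715), 5.084748268127441)
scene [304.8 246.5] (285, 233, 41, 28) [0.6548 0.0405 0.017 ] ((655.9254150390625, 34.92218017578125), (88.73455047607422, 33.96958541870117), 5.553486347198486)
```

View pics/v2.png

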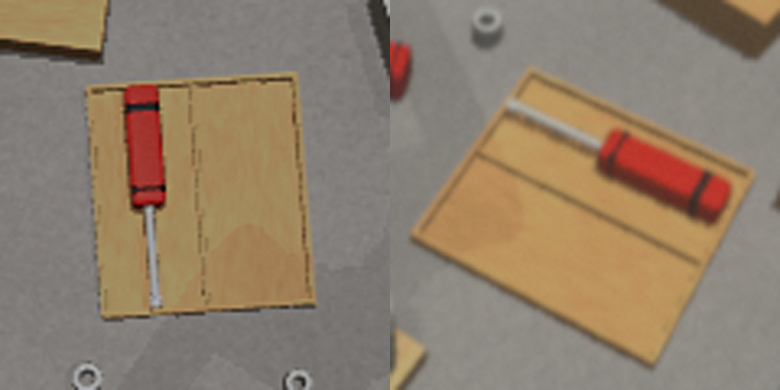

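The long driver lies flat in the left bay with its handle (145,145 in the left crop) at the far end and its tip just inside the near wall. Next is the middle driver.

carry_out(increments=[[[0.037,-0.0035,0.003],[0,0,0.3],0.06],[[0.037,-0.0035,0.003],[0,0,0],0.06],[[0.037,-0.0035,0.003],[0,0,0],0.06],[[0.037,-0.0035,0.003],[0,0,0],0.06],[[0.037,-0.0035,0],[0,0,0],0.06]])

```text
t: 7.37
tool_pos: [0.3514, -0.2721, 0.1994]
eef_rot: [[-0.996, -0.088, 0.0], [-0.088, 0.996, 0.0], [-0.0, 0.0, -1.0]]
wrist_force: [-0.1, -0.9, 0.6]
opening: 0.701
finger_force: 0.0
```

carry_out(increments=[[[0,0,0.02],[0,0,0],0.06],[[0,0,0.02],[0,0,0],0.06],[[0,0,0],[0,0,0],0.06],[[0,0,0],[0,0,0],0.06],[[0,0,0],[0,0,0],0.06]])

```text
t: 7.78
tool_pos: [0.3531, -0.273, 0.1607]
eef_rot: [[-0.996, -0.087, 0.001], [-0.087, 0.996, -0.0], [-0.001, -0.0, -1.0]]
wrist_force: [0.1, -0.7, 0.2]
opening: 0.699
finger_force: 0.0
```

```bash
python3 go.py .3512 -.2755 .084 4.9
```

```text
shift [ 0.0022 -0.0023  0.0767] turn z 0.08 yaw now -355.02 tilt [ 0.04 -0.02] pos [ 0.3531 -0.273   0.1607] F [ 0.1 -0.7  0.2] open 59.4 grip 0.0 j [ -44.  -10.  118.    0.   72. -139.] t 7.8
```

carry_out(increments=[[[0.0022,-0.0023,0.025],[0,0,0],0.06],[[0,0,0.025],[0,0,0],0.06],[[0,0,0.015],[0,0,0],0.06],[[0,0,0.0115],[0,0,0],0.06],[[0,0,0],[0,0,0],0.06]])

```text
t: 8.2
tool_pos: [0.3499, -0.2747, 0.0817]
eef_rot: [[-0.996, -0.086, -0.002], [-0.086, 0.996, 0.002], [0.002, 0.002, -1.0]]
wrist_force: [-0.8, 0.2, 0.1]
opening: 0.702
finger_force: 0.0
```

carry_out(increments=[[[0,0,0],[0,0,0],0.02],[[0,0,0],[0,0,0],0.02],[[0,0,0],[0,0,0],0.02],[[0,0,0],[0,0,0],0.02],[[0,0,0],[0,0,0],0.02]], newtons=40)

```text
t: 8.62
tool_pos: [0.3512, -0.2766, 0.0848]
eef_rot: [[-0.996, -0.085, 0.003], [-0.085, 0.996, -0.002], [-0.002, -0.002, -1.0]]
wrist_force: [-1.0, 2.1, 7.4]
opening: 0.291
finger_force: 40.9
```

carry_out(increments=[[[0,0,0],[0,0,0],0.015],[[0,0,0],[0,0,0],0.015],[[0,0,-0.02],[0,0,0],0.015],[[0,0,-0.03],[0,0,0],0.015],[[0,0,-0.03],[0,0,0],0.015]])

```text
t: 9.03
tool_pos: [0.3493, -0.275, 0.1635]
eef_rot: [[-0.996, -0.085, -0.002], [-0.085, 0.996, 0.002], [0.001, 0.002, -1.0]]
wrist_force: [0.0, -0.1, -0.4]
opening: 0.292
finger_force: 39.9
```

```bash
python3 go.py .6661 -.0380 .2 5.2
```

```text
shift [-0.3358  0.2093 -0.0366] turn z -0.32 yaw now -355.12 tilt [-0.09  0.09] pos [ 0.3493 -0.275   0.1635] F [ 0.  -0.1 -0.4] open 24.9 grip 39.9 j [ -45.  -10.  118.    0.   73. -140.] t 9.0
```

carry_out(increments=[[[0,0,-0.037],[0,0,-0.3],0.015],[[-0.0305,0.019,0],[0,0,0],0.015],[[-0.0305,0.019,0],[0,0,0],0.015],[[-0.0305,0.019,0],[0,0,0],0.015],[[-0.0305,0.019,0],[0,0,0],0.015]])

```text
t: 9.45
tool_pos: [0.466, -0.1882, 0.2012]
eef_rot: [[-0.996, -0.089, 0.002], [-0.089, 0.996, -0.001], [-0.002, -0.001, -1.0]]
wrist_force: [0.6, -0.4, -2.1]
opening: 0.294
finger_force: 39.9
```

carry_out(increments=[[[-0.0305,0.019,0],[0,0,0],0.015],[[-0.0305,0.019,0],[0,0,0],0.015],[[-0.0305,0.019,0],[0,0,0],0.015],[[-0.0305,0.019,0],[0,0,0],0.015],[[-0.0305,0.019,0],[0,0,0],0.015]])

```text
t: 9.87
tool_pos: [0.6092, -0.0791, 0.2004]
eef_rot: [[-0.996, -0.091, 0.001], [-0.091, 0.996, -0.0], [-0.001, -0.0, -1.0]]
wrist_force: [0.5, -1.2, 0.1]
opening: 0.294
finger_force: 39.9
```

carry_out(increments=[[[-0.0305,0.019,0],[0,0,0],0.015],[[-0.0305,0.019,0],[0,0,0],0.015],[[0,0,0.03],[0,0,0],0.015],[[0,0,0.02],[0,0,0],0.015],[[0,0,0],[0,0,0],0.015]])

```text
t: 10.28
tool_pos: [0.6626, -0.0361, 0.1445]
eef_rot: [[-0.996, -0.092, -0.008], [-0.092, 0.996, 0.001], [0.008, 0.002, -1.0]]
wrist_force: [-1.1, -0.3, -3.4]
opening: 0.294
finger_force: 39.9
```

carry_out(increments=[[[0,0,0],[0,0,0],0.015],[[0,0,0],[0,0,0],0.015],[[0,0,0],[0,0,0],0.015],[[0,0,0],[0,0,0],0.015],[[0,0,0],[0,0,0],0.015]])

```text
t: 10.7
tool_pos: [0.6659, -0.0377, 0.1518]
eef_rot: [[-0.996, -0.09, 0.003], [-0.09, 0.996, -0.0], [-0.003, -0.001, -1.0]]
wrist_force: [0.6, -0.6, -1.6]
opening: 0.293
finger_force: 39.9
```

```bash
python3 go.py .6661 -.0380 .09 5.2
```

```text
shift [ 0.     -0.0003  0.0619] turn z -0.04 yaw now -354.84 tilt [ 0.15 -0.02] pos [ 0.6659 -0.0377  0.1518] F [ 0.6 -0.6 -1.6] open 24.9 grip 39.9 j [  -8.   24.   82.   -0.   74. -103.] t 10.7
```

carry_out(increments=[[[0,-0.0003,0.025],[0,0,0],0.015],[[0,0,0.018],[0,0,0],0.015],[[0,0,0.01],[0,0,0],0.015],[[0,0,0.0045],[0,0,0],0.015],[[0,0,0.0035],[0,0,0],0.015]])

```text
t: 11.12
tool_pos: [0.665, -0.0376, 0.0888]
eef_rot: [[-0.996, -0.09, -0.001], [-0.09, 0.996, 0.0], [0.001, 0.0, -1.0]]
wrist_force: [-13.8, 1.4, 34.0]
opening: 0.29
finger_force: 44.6
```

carry_out(increments=[[[0,0,0],[0,0,0],0.015],[[0,0,0],[0,0,0],0.04],[[0,0,0],[0,0,0],0.04],[[0,0,0],[0,0,0],0.04],[[0,0,0],[0,0,0],0.04]])

```text
t: 11.53
tool_pos: [0.6658, -0.0376, 0.0898]
eef_rot: [[-0.996, -0.09, 0.001], [-0.09, 0.996, -0.0], [-0.001, -0.0, -1.0]]
wrist_force: [-0.5, -0.1, 0.1]
opening: 0.469
finger_force: 0.0
```

carry_out(increments=[[[0,0,-0.02],[0,0,0],0.04],[[0,0,-0.03],[0,0,0],0.04],[[0,0,-0.04],[0,0,0],0.04],[[0,0,-0.03],[0,0,0],0.08],[[0.01,-0.04,0],[0,0,0],0.08]])

```text
t: 11.95
tool_pos: [0.6637, -0.073, 0.2189]
eef_rot: [[-0.995, -0.097, 0.014], [-0.097, 0.995, 0.001], [-0.014, -0.001, -1.0]]
wrist_force: [1.5, -0.8, 1.6]
opening: 0.738
finger_force: 0.0
```

carry_out(increments=[[[0.02,-0.035,0],[0,0,0],0.08],[[0.02,-0.035,0],[0,0,0],0.08],[[0.02,-0.035,0],[0,0,0],0.08],[[0.02,-0.035,0],[0,0,0],0.08],[[0.02,-0.035,0],[0,0,0],0.08]])

```text
t: 12.37
tool_pos: [0.5742, -0.2631, 0.2095]
eef_rot: [[-0.996, -0.091, 0.001], [-0.091, 0.996, -0.0], [-0.001, -0.0, -1.0]]
wrist_force: [0.8, 0.5, 0.6]
opening: 0.936
finger_force: 0.0
```

```bash
python3 go.py .424 -.128 .2 13; python3 look.py v3 .62 0 .01; python3 - <<'E'
from meas import *
C={n:robot.camera(n) for n in("top","scene")}
for n,c in C.items():
    im=c["pixels"]
    for b in blobs(red(im),15):
        p=onz(c,cen(b),.017); 
        if .55<p[0]<.75 and abs(p[1])<.15: print(n,cen(b).round(1),p.round(4), cv2.minAreaRect(np.float32([onz(c,x,.026)[:2]*1000 for x in b[:,0]])))
    # case: panel (grey, brighter than the black) and whole outline
    q=proj(c,[.424,-.128,.028]).astype(int); h=hsv(im); roi=np.zeros(h.shape[:2],bool); roi[q[1]-30:q[1]+30,q[0]-32:q[0]+32]=1
    dark=roi&(h[...,2]<80); bl=near(blobs(dark,150,3),q); print(n,"case dark",cen(bl).round(1),cv2.contourArea(bl))
    m=np.zeros(h.shape[:2],np.uint8); cv2.drawContours(m,[bl],-1,1,-1); m=cv2.erode(m,np.ones((5,5)))
    pb=max(blobs((m>0)&(h[...,2]>95),40,3),key=cv2.contourArea); print("  panel",cen(pb).round(2),cv2.minAreaRect(np.float32([onz(c,x,.028)[:2]*1000 for x in pb[:,0]]))); C[n]["p"]=cen(pb)
print(tri(C["top"],C["top"]["p"],C["scene"],C["scene"]["p"]))
E
```

```text
shift [0.1374 0.1482 0.0093] turn z -7.8 yaw now -354.8 tilt [ 0.04 -0.02] pos [ 0.5742 -0.2631  0.2095] F [0.8 0.5 0.6] open 79.6 grip 0.0 j [ -29.   16.   86.   -0.   78. -124.] t 12.4
top crop origin 233 86 scale 3.25
scene crop origin 221 193 scale 3.25
top [309.  126.8] [ 0.6676 -0.0366  0.017 ] ((665.2753295898438, -35.661434173583984), (68.79188537597656, 25.137611389160156), 5.222185134887695)
top [277.1 130.2] [0.6572 0.0405 0.017 ] ((655.8568725585938, 41.03929901123047), (88.70794677734375, 24.82257652282715), 5.084748268127441)
top case dark [347.2 228.9] 986.5
  panel [346.78 227.29] ((425.1092529296875, -129.28216552734375), (65.72759246826172, 33.830169677734375), 13.072768211364746)
scene [290.  274.7] [ 0.6651 -0.0367  0.017 ] ((666.380126953125, -41.22874450683594), (70.04381561279297, 31.84726333618164), 5.298900604248047)
scene [304.8 246.6] [0.655  0.0405 0.017 ] ((655.6695556640625, 35.22385025024414), (89.27816772460938, 33.957740783691406), 4.252589225769043)
scene case dark [165.7 244.4] 2606.5Traceback (most recent call last):
  File "<stdin>", line 12, in <module>
ValueError: max() iterable argument is empty
```

View pics/v3.png

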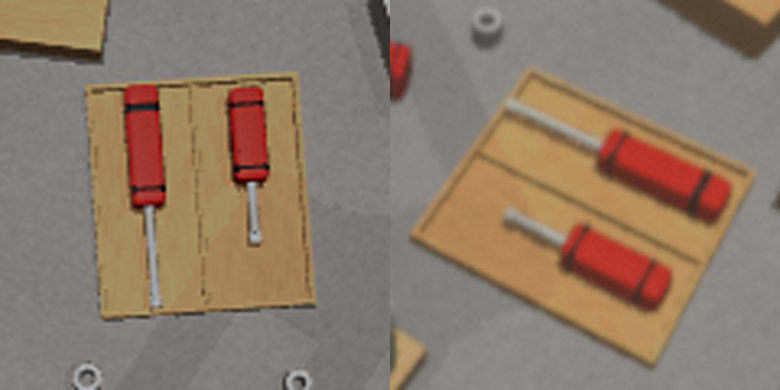

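Both drivers lie properly in their bays, handles at the far end. In the left crop the handles are at (145,145) and (250,133). Next is the case.

carry_out(increments=[[[0.0275,0.0295,0.0015],[0,0,0],0.083],[[0.0275,0.0295,0.0015],[0,0,0],0.083],[[0.0275,0.0295,0.0015],[0,0,0],0.083],[[0.0275,0.0295,0.0015],[0,0,0],0.083],[[0.0275,0.0295,0.0015],[0,0,0],0.083]])

```text
t: 12.98
tool_pos: [0.4239, -0.1247, 0.2011]
eef_rot: [[-0.996, -0.092, 0.0], [-0.092, 0.996, 0.001], [-0.0, 0.001, -1.0]]
wrist_force: [-0.1, -0.3, 1.7]
opening: 0.969
finger_force: 0.0
```

carry_out(increments=[[[0,0,0.02],[0,0,-4],0.083],[[0,0,0.02],[0,0,-3.8],0.083],[[0,0,0],[0,0,0],0.083],[[0,0,0],[0,0,0],0.083],[[0,0,0],[0,0,0],0.083]])

```text
t: 13.4
tool_pos: [0.4257, -0.1267, 0.1624]
eef_rot: [[-0.975, -0.224, 0.0], [-0.224, 0.975, -0.0], [-0.0, -0.0, -1.0]]
wrist_force: [0.3, -0.4, -0.2]
opening: 0.971
finger_force: 0.0
```

```bash
python3 go.py .4243 -.1295 .075 13; python3 - <<'E'
from meas import *
T,S=robot.camera("top"),robot.camera("scene")
im=cv2.imread("pics/scene0.png"); h=hsv(im); dark=near([c for c in blobs(h[...,2]<75,60,3) if cv2.contourArea(c)<3000],(173,249))
m=np.zeros(h.shape[:2],np.uint8); cv2.drawContours(m,[dark],-1,1,-1); m=cv2.erode(m,np.ones((5,5)))
for v in(88,96,104):
    pb=max(blobs((m>0)&(h[...,2]>v),40,3),key=cv2.contourArea); print(v,cen(pb).round(1),cv2.contourArea(pb),np.round(tri(T,(346.78,227.29),S,cen(pb))[0],4))
E
```

```text
shift [ 0.002  -0.0024  0.0874] turn z -0.08 yaw now -347.08 tilt [ 0.03 -0.  ] pos [ 0.4257 -0.1267  0.1624] F [ 0.3 -0.4 -0.2] open 82.5 grip 0.0 j [ -23.  -11.  118.    0.   72. -126.] t 13.4
88 [172.  245.3] 371.5 [ 0.4253 -0.1294  0.0275]
96 [172.1 245.3] 349.0 [ 0.4254 -0.1294  0.0275]
104 [172.  245.3] 321.0 [ 0.4253 -0.1294  0.0276]
```

carry_out(increments=[[[0.001,-0.0026,0.03],[0,0,0],0.083],[[0,0,0.025],[0,0,0],0.083],[[0,0,0.018],[0,0,0],0.083],[[0,0,0.009],[0,0,0],0.083],[[0,0,0.0054],[0,0,0],0.083]])

```text
t: 13.92
tool_pos: [0.4243, -0.1299, 0.0733]
eef_rot: [[-0.975, -0.224, -0.002], [-0.224, 0.975, 0.001], [0.001, 0.001, -1.0]]
wrist_force: [-0.4, 0.4, 0.0]
opening: 0.974
finger_force: 0.0
```

carry_out(increments=[[[0,0,0],[0,0,0],0.05],[[0,0,0],[0,0,0],0.045],[[0,0,0],[0,0,0],0.045],[[0,0,0],[0,0,0],0.045],[[0,0,0],[0,0,0],0.045]], newtons=40)

```text
t: 14.33
tool_pos: [0.4256, -0.1304, 0.0756]
eef_rot: [[-0.974, -0.225, 0.003], [-0.225, 0.974, -0.001], [-0.002, -0.002, -1.0]]
wrist_force: [-0.3, -1.4, 7.3]
opening: 0.632
finger_force: 43.9
```

carry_out(increments=[[[0,0,0],[0,0,0],0.045],[[0,0,0],[0,0,0],0.045],[[0,0,-0.02],[0,0,0],0.045],[[0,0,-0.04],[0,0,6.3],0.045],[[0,0,-0.04],[0,0,6.3],0.045]])

```text
t: 14.75
tool_pos: [0.4228, -0.1291, 0.1737]
eef_rot: [[-1.0, -0.002, -0.004], [-0.002, 1.0, 0.002], [0.004, 0.002, -1.0]]
wrist_force: [1.6, -0.4, -0.4]
opening: 0.633
finger_force: 43.1
```

carry_out(increments=[[[0,0,-0.025],[0,0,6.4],0.045],[[0,0,0],[0,0,0],0.045],[[0,0,0],[0,0,0],0.045],[[0,0,0],[0,0,0],0.045],[[0,0,0],[0,0,0],0.045]])

```text
t: 15.17
tool_pos: [0.4234, -0.1294, 0.1972]
eef_rot: [[-0.995, 0.103, -0.003], [0.103, 0.995, 0.001], [0.003, 0.001, -1.0]]
wrist_force: [1.0, 0.3, -1.5]
opening: 0.636
finger_force: 43.2
```

```bash
python3 go.py .5881 .2435 .2 -6
```

```text
shift [-0.1252  0.3879 -0.0028] turn z 0.06 yaw now -5.94 tilt [-0.17  0.07] pos [ 0.4234 -0.1294  0.1972] F [ 1.   0.3 -1.5] open 54.0 grip 43.2 j [ -24.  -13.  116.    0.   77. -108.] t 15.2
```

carry_out(increments=[[[-0.0114,0.0353,0],[0,0,0],0.045],[[-0.0114,0.0353,0],[0,0,0],0.045],[[-0.0114,0.0353,0],[0,0,0],0.045],[[-0.0114,0.0353,0],[0,0,0],0.045],[[-0.0114,0.0353,0],[0,0,0],0.045]])

```text
t: 15.58
tool_pos: [0.499, 0.0414, 0.197]
eef_rot: [[-0.995, 0.104, -0.003], [0.104, 0.995, 0.0], [0.003, -0.0, -1.0]]
wrist_force: [0.2, -0.1, -0.6]
opening: 0.639
finger_force: 43.2
```

carry_out(increments=[[[-0.0114,0.0353,0],[0,0,0],0.045],[[-0.0114,0.0353,0],[0,0,0],0.045],[[-0.0114,0.0353,0],[0,0,0],0.045],[[-0.0114,0.0353,0],[0,0,0],0.045],[[-0.0114,0.0353,0],[0,0,0],0.045]])

```text
t: 16.0
tool_pos: [0.5741, 0.2108, 0.1964]
eef_rot: [[-0.995, 0.104, -0.004], [0.104, 0.995, -0.001], [0.004, -0.002, -1.0]]
wrist_force: [-0.0, -1.0, -2.2]
opening: 0.636
finger_force: 43.2
```

carry_out(increments=[[[-0.0112,0.0349,0],[0,0,0],0.045],[[0,0,0.02],[0,0,0],0.045],[[0,0,0.015],[0,0,0],0.045],[[0,0,0],[0,0,0],0.045],[[0,0,0],[0,0,0],0.045]])

```text
t: 16.42
tool_pos: [0.5877, 0.2423, 0.1607]
eef_rot: [[-0.995, 0.104, -0.006], [0.104, 0.995, -0.002], [0.006, -0.003, -1.0]]
wrist_force: [-0.5, 0.0, -1.1]
opening: 0.634
finger_force: 43.2
```

carry_out(increments=[[[0,0,0],[0,0,0],0.045],[[0,0,0],[0,0,0],0.045],[[0,0,0],[0,0,0],0.045],[[0,0,0],[0,0,0],0.045],[[0,0,0],[0,0,0],0.045]])

```text
t: 16.83
tool_pos: [0.59, 0.2426, 0.165]
eef_rot: [[-0.994, 0.105, 0.001], [0.105, 0.994, 0.0], [-0.001, 0.001, -1.0]]
wrist_force: [-0.4, -0.8, -1.8]
opening: 0.635
finger_force: 43.3
```

```bash
python3 go.py .5881 .2435 .1215 -6
```

```text
shift [0.0021 0.0006 0.0435] turn z -0.03 yaw now -6.03 tilt [0.07 0.02] pos [0.59   0.2426 0.165 ] F [-0.4 -0.8 -1.8] open 54.0 grip 43.3 j [ 18.  19.  87.   0.  74. -66.] t 16.8
```

carry_out(increments=[[[0.0015,0.0006,0.015],[0,0,0],0.045],[[0,0,0.014],[0,0,0],0.045],[[0,0,0.008],[0,0,0],0.045],[[0,0,0.004],[0,0,0],0.045],[[0,0,0.002],[0,0,0],0.045]])

```text
t: 17.25
tool_pos: [0.5876, 0.2434, 0.1206]
eef_rot: [[-0.995, 0.105, -0.002], [0.105, 0.995, -0.001], [0.002, -0.001, -1.0]]
wrist_force: [-11.9, -3.1, 18.7]
opening: 0.635
finger_force: 45.6
```

carry_out(increments=[[[0,0,0],[0,0,0],0.045],[[0,0,0],[0,0,0],0.045],[[0,0,0],[0,0,0],0.07],[[0,0,0],[0,0,0],0.07],[[0,0,0],[0,0,0],0.07]])

```text
t: 17.67
tool_pos: [0.5884, 0.2436, 0.1214]
eef_rot: [[-0.994, 0.105, 0.001], [0.105, 0.994, 0.0], [-0.001, 0.0, -1.0]]
wrist_force: [-0.4, -0.8, 0.4]
opening: 0.82
finger_force: 0.0
```

carry_out(increments=[[[0,0,0],[0,0,0],0.075],[[0,0,-0.02],[0,0,0],0.075],[[0,0,-0.03],[0,0,0],0.075],[[0,0,-0.04],[0,0,-6.5],0.075],[[0,0,-0.02],[0,0,-6.5],0.075]])

```text
t: 18.08
tool_pos: [0.5894, 0.244, 0.236]
eef_rot: [[-0.992, -0.126, 0.005], [-0.126, 0.992, 0.001], [-0.005, 0.001, -1.0]]
wrist_force: [1.0, -0.2, 1.3]
opening: 0.884
finger_force: 0.0
```

carry_out(increments=[[[0,0,0],[0,0,-6.5],0.065],[[0,0,0],[0,0,-6.5],0.065],[[0,0,0],[0,0,-6],0.065],[[0,0,0],[0,0,0],0.065],[[0,0,0],[0,0,0],0.065]])

```text
t: 18.5
tool_pos: [0.5882, 0.2435, 0.2311]
eef_rot: [[-0.9, -0.435, 0.0], [-0.435, 0.9, 0.0], [-0.0, -0.0, -1.0]]
wrist_force: [-0.6, -0.1, -0.3]
opening: 0.758
finger_force: 0.0
```

```bash
python3 go.py .4425 -.0003 .2 25.9
```

```text
shift [ 0.2373 -0.1561  0.0311] turn z -0.1 yaw now -334.2 tilt [0. 0.] pos [0.5882 0.2435 0.2311] F [-0.6 -0.1 -0.3] open 64.5 grip 0.0 j [ 18.  15.  84.   0.  81. -98.] t 18.5
```

carry_out(increments=[[[0.0297,-0.0195,0.003],[0,0,0],0.065],[[0.0297,-0.0195,0.003],[0,0,0],0.065],[[0.0297,-0.0195,0.003],[0,0,0],0.065],[[0.0297,-0.0195,0.003],[0,0,0],0.065],[[0.0297,-0.0195,0.003],[0,0,0],0.065]])

```text
t: 18.92
tool_pos: [0.4963, 0.0897, 0.2157]
eef_rot: [[-0.9, -0.435, -0.0], [-0.435, 0.9, -0.0], [0.0, -0.0, -1.0]]
wrist_force: [0.5, -0.2, 0.7]
opening: 0.762
finger_force: 0.0
```

carry_out(increments=[[[0.0297,-0.0195,0.01],[0,0,0],0.065],[[0.0297,-0.0195,0.02],[0,0,0],0.065],[[0.0294,-0.0196,0.025],[0,0,0],0.065],[[0,0,0],[0,0,0],0.065],[[0,0,0],[0,0,0],0.065]])

```text
t: 19.33
tool_pos: [0.4419, -0.0008, 0.1602]
eef_rot: [[-0.902, -0.432, -0.003], [-0.432, 0.902, 0.0], [0.003, 0.002, -1.0]]
wrist_force: [0.3, -0.4, -0.3]
opening: 0.759
finger_force: 0.0
```

carry_out(increments=[[[0,0,0],[0,0,0],0.065],[[0,0,0],[0,0,0],0.065],[[0,0,0],[0,0,0],0.065],[[0,0,0],[0,0,0],0.065],[[0,0,0],[0,0,0],0.065]])

```text
t: 19.75
tool_pos: [0.4446, 0.001, 0.1626]
eef_rot: [[-0.898, -0.439, 0.001], [-0.439, 0.898, -0.0], [-0.001, -0.0, -1.0]]
wrist_force: [0.2, -0.3, 0.1]
opening: 0.759
finger_force: 0.0
```

```bash
python3 go.py .4425 -.0003 .083 25.9; python3 look.py v4 .5881 .2435 .07 45; python3 - <<'E'
from meas import *
c=robot.camera("top"); im=c["pixels"]; h=hsv(im); q=proj(c,[.588,.2435,.073]).astype(int)
roi=np.zeros(h.shape[:2],bool); roi[q[1]-40:q[1]+40,q[0]-35:q[0]+35]=1
bl=max(blobs(roi&(h[...,2]<80),150,3),key=cv2.contourArea); print("case px",cen(bl).round(1),cv2.minAreaRect(np.float32([onz(c,x,.073)[:2]*1000 for x in bl[:,0]])))
m=np.zeros(h.shape[:2],np.uint8); cv2.drawContours(m,[bl],-1,1,-1); m=cv2.erode(m,np.ones((5,5)))
pb=max(blobs((m>0)&(h[...,2]>95),40,3),key=cv2.contourArea); print("panel",cen(pb).round(2),onz(c,cen(pb),.073).round(4),cv2.minAreaRect(np.float32([onz(c,x,.073)[:2]*1000 for x in pb[:,0]])))
E
```

```text
shift [ 0.0026 -0.0002  0.0796] turn z 0.14 yaw now -333.96 tilt [ 0.06 -0.  ] pos [0.4446 0.001  0.1626] F [ 0.2 -0.3  0.1] open 64.5 grip 0.0 j [  -6.  -11.  118.    0.   72. -123.] t 19.8
top crop origin 144 107 scale 4.333333333333333
scene crop origin 281 118 scale 4.333333333333333
case px [189.2 153.6] ((586.123779296875, 242.9364013671875), (57.56778335571289, 91.96171569824219), 83.99810028076172)
panel [188.22 152.55] [0.5883 0.2455 0.073 ] ((588.3104858398438, 245.540283203125), (33.71753692626953, 65.69297790527344), 83.80888366699219)
```

View pics/v4.png

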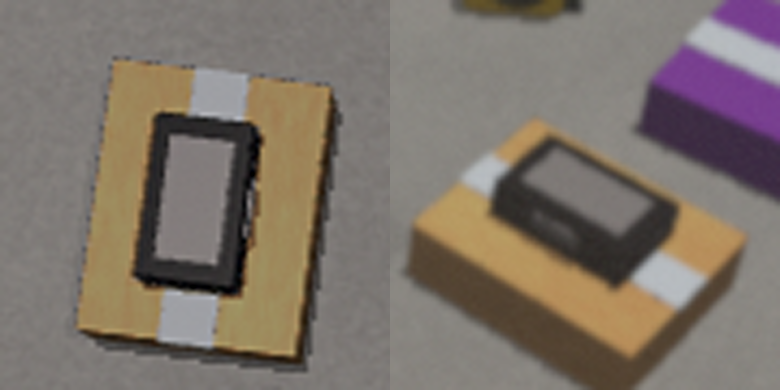

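The case sits flat and centred on the carton, with its long sides parallel. In the left crop the panel is at (195,198) and the carton's middle at about (205,205). Next is the stubby driver.

carry_out(increments=[[[0.0024,-0.0002,0.03],[0,0,0],0.065],[[0,0,0.025],[0,0,0],0.065],[[0,0,0.015],[0,0,0],0.065],[[0,0,0.0096],[0,0,0],0.065],[[0,0,0],[0,0,0],0.065]])

```text
t: 20.32
tool_pos: [0.4403, -0.0006, 0.0803]
eef_rot: [[-0.899, -0.438, -0.004], [-0.438, 0.899, 0.0], [0.003, 0.002, -1.0]]
wrist_force: [-0.9, 0.7, 0.4]
opening: 0.762
finger_force: 0.0
```

carry_out(increments=[[[0,0,0],[0,0,0],0.03],[[0,0,0],[0,0,0],0.025],[[0,0,0],[0,0,0],0.025],[[0,0,0],[0,0,0],0.025],[[0,0,0],[0,0,0],0.025]], newtons=40)

```text
t: 20.73
tool_pos: [0.4433, -0.001, 0.0841]
eef_rot: [[-0.899, -0.438, 0.003], [-0.438, 0.899, -0.0], [-0.003, -0.002, -1.0]]
wrist_force: [-0.1, 0.4, 6.4]
opening: 0.367
finger_force: 40.1
```

carry_out(increments=[[[0,0,0],[0,0,0],0.02],[[0,0,0],[0,0,0],0.02],[[0,0,-0.03],[0,0,0],0.02],[[0,0,-0.04],[0,0,6.4],0.02],[[0,0,-0.04],[0,0,6.4],0.02]])

```text
t: 21.15
tool_pos: [0.4407, -0.0007, 0.193]
eef_rot: [[-0.975, -0.223, -0.003], [-0.223, 0.975, 0.0], [0.003, 0.001, -1.0]]
wrist_force: [0.8, 0.3, 0.1]
opening: 0.365
finger_force: 39.7
```

carry_out(increments=[[[0,0,-0.03],[0,0,6.4],0.02],[[0,0,0],[0,0,6.4],0.02],[[0,0,0],[0,0,6.4],0.02],[[0,0,0],[0,0,0],0.02],[[0,0,0],[0,0,0],0.02]])

```text
t: 21.57
tool_pos: [0.4418, -0.0008, 0.2226]
eef_rot: [[-0.995, 0.101, 0.0], [0.101, 0.995, -0.0], [-0.0, 0.0, -1.0]]
wrist_force: [0.2, 0.1, -1.5]
opening: 0.365
finger_force: 39.6
```

```bash
python3 go.py .5875 .2445 .225 -6
```

```text
shift [-0.1201  0.2588 -0.0024] turn z 0.18 yaw now -5.82 tilt [ 0.01 -0.  ] pos [ 0.4418 -0.0008  0.2226] F [ 0.2  0.1 -1.5] open 31.1 grip 39.6 j [ -7. -15. 115.   0.  80. -91.] t 21.6
```

carry_out(increments=[[[-0.015,0.0323,0],[0,0,0.2],0.02],[[-0.015,0.0323,0],[0,0,0],0.02],[[-0.015,0.0323,0],[0,0,0],0.02],[[-0.015,0.0323,0],[0,0,0],0.02],[[-0.015,0.0323,0],[0,0,0],0.02]])

```text
t: 21.98
tool_pos: [0.5341, 0.1531, 0.2216]
eef_rot: [[-0.995, 0.104, -0.001], [0.104, 0.995, -0.0], [0.001, -0.0, -1.0]]
wrist_force: [0.6, -0.4, -0.5]
opening: 0.367
finger_force: 39.7
```

carry_out(increments=[[[-0.015,0.0323,0],[0,0,0],0.02],[[-0.015,0.0323,0],[0,0,0],0.02],[[-0.0151,0.0325,0],[0,0,0],0.02],[[0,0,0.02],[0,0,0],0.02],[[0,0,0.01],[0,0,0],0.02]])

```text
t: 22.4
tool_pos: [0.5889, 0.2448, 0.1899]
eef_rot: [[-0.995, 0.102, -0.002], [0.102, 0.995, -0.001], [0.002, -0.001, -1.0]]
wrist_force: [-1.4, -1.1, -2.1]
opening: 0.365
finger_force: 39.8
```

carry_out(increments=[[[0,0,0],[0,0,0],0.02],[[0,0,0],[0,0,0],0.02],[[0,0,0],[0,0,0],0.02],[[0,0,0],[0,0,0],0.02],[[0,0,0],[0,0,0],0.02]])

```text
t: 22.82
tool_pos: [0.5896, 0.2427, 0.1938]
eef_rot: [[-0.994, 0.109, 0.002], [0.109, 0.994, 0.001], [-0.002, 0.001, -1.0]]
wrist_force: [-0.5, 0.1, -0.8]
opening: 0.369
finger_force: 39.8
```

```bash
python3 go.py .5875 .2445 .158 -6
```

```text
shift [0.0023 0.0015 0.0358] turn z -0.24 yaw now -6.24 tilt [0.1  0.03] pos [0.5896 0.2427 0.1938] F [-0.5  0.1 -0.8] open 31.3 grip 39.8 j [ 18.  17.  86.  -0.  77. -66.] t 22.8
```

carry_out(increments=[[[0.0015,0.0015,0.012],[0,0,-0.2],0.02],[[0,0,0.011],[0,0,0],0.02],[[0,0,0.007],[0,0,0],0.02],[[0,0,0.0035],[0,0,0],0.02],[[0,0,0.002],[0,0,0],0.02]])

```text
t: 23.23
tool_pos: [0.5869, 0.2448, 0.1571]
eef_rot: [[-0.995, 0.105, -0.003], [0.105, 0.995, -0.001], [0.003, -0.001, -1.0]]
wrist_force: [-14.5, -4.4, 25.1]
opening: 0.366
finger_force: 42.6
```

carry_out(increments=[[[0,0,0],[0,0,0],0.02],[[0,0,0],[0,0,0],0.02],[[0,0,0],[0,0,0],0.045],[[0,0,0],[0,0,0],0.045],[[0,0,0],[0,0,0],0.045]])

```text
t: 23.65
tool_pos: [0.5877, 0.2449, 0.1564]
eef_rot: [[-0.995, 0.105, -0.001], [0.105, 0.995, -0.0], [0.0, -0.0, -1.0]]
wrist_force: [-0.4, -0.3, -0.5]
opening: 0.523
finger_force: 0.0
```

carry_out(increments=[[[0,0,0],[0,0,0],0.05],[[0,0,-0.015],[0,0,0],0.05],[[0,0,-0.03],[0,0,0],0.05],[[0,0,-0.03],[0,0,7],0.05],[[0,0,-0.02],[0,0,7],0.07]])

```text
t: 24.07
tool_pos: [0.5884, 0.2451, 0.2547]
eef_rot: [[-0.938, 0.347, 0.002], [0.347, 0.938, 0.001], [-0.002, 0.001, -1.0]]
wrist_force: [0.7, 0.8, 0.4]
opening: 0.712
finger_force: 0.0
```

carry_out(increments=[[[0,0,0],[0,0,7],0.08],[[0,0,0],[0,0,7],0.08],[[0,0,0],[0,0,7],0.08],[[0,0,0],[0,0,7],0.08],[[0,0,0],[0,0,7],0.08]])

```text
t: 24.48
tool_pos: [0.5878, 0.2449, 0.2517]
eef_rot: [[-0.568, 0.823, -0.0], [0.823, 0.568, -0.0], [0.0, -0.0, -1.0]]
wrist_force: [-0.5, 0.1, 0.0]
opening: 0.937
finger_force: 0.0
```

carry_out(increments=[[[0,0,0],[0,0,7],0.08],[[0,0,0],[0,0,7],0.08],[[0,0,0],[0,0,7],0.08],[[0,0,0],[0,0,7],0.08],[[0,0,0],[0,0,5],0.08]])

```text
t: 24.9
tool_pos: [0.5878, 0.2449, 0.2517]
eef_rot: [[-0.028, 1.0, -0.0], [1.0, 0.028, -0.0], [-0.0, -0.0, -1.0]]
wrist_force: [0.6, -0.6, -0.1]
opening: 0.938
finger_force: 0.0
```

```bash
python3 go.py .421 .15 .25 -88.5
```

```text
shift [-0.0902 -0.1694  0.0017] turn z 0.11 yaw now -88.39 tilt [-0.01 -0.01] pos [0.5878 0.2449 0.2517] F [ 0.6 -0.6 -0.1] open 79.8 grip 0.0 j [18. 15. 83. -0. 83. 16.] t 24.9
```

carry_out(increments=[[[-0.018,-0.0338,0],[0,0,0],0.083],[[-0.018,-0.0338,0],[0,0,0],0.083],[[-0.018,-0.0338,0],[0,0,0],0.083],[[-0.018,-0.0338,0],[0,0,0],0.083],[[-0.018,-0.0338,0],[0,0,0],0.083]])

```text
t: 25.32
tool_pos: [0.4205, 0.1484, 0.2512]
eef_rot: [[-0.035, 0.999, -0.0], [0.999, 0.035, -0.0], [-0.0, -0.0, -1.0]]
wrist_force: [0.3, -0.1, 1.1]
opening: 0.969
finger_force: 0.0
```

carry_out(increments=[[[0,0,0.02],[0,0,0],0.083],[[0,0,0.01],[0,0,0],0.083],[[0,0,0],[0,0,0],0.083],[[0,0,0],[0,0,0],0.083],[[0,0,0],[0,0,0],0.083]])

```text
t: 25.73
tool_pos: [0.4228, 0.1495, 0.222]
eef_rot: [[-0.035, 0.999, -0.001], [0.999, 0.035, -0.0], [-0.0, -0.001, -1.0]]
wrist_force: [1.4, -0.1, 0.1]
opening: 0.971
finger_force: 0.0
```

```bash
python3 go.py .421 .1502 .110 -88.5; python3 look.py v5 .5881 .2435 .08 45
```

```text
shift [ 0.0008 -0.0017  0.112 ] turn z 0.5 yaw now -88.0 tilt [-0.05 -0.01] pos [0.4228 0.1495 0.222 ] F [ 1.4 -0.1  0.1] open 82.5 grip 0.0 j [ 13. -14. 114.   0.  79.  11.] t 25.7
top crop origin 143 107 scale 4.333333333333333
scene crop origin 281 115 scale 4.333333333333333
```

View pics/v5.png

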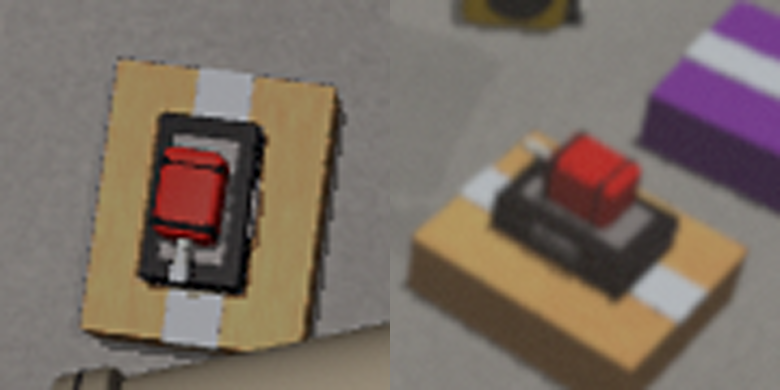

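The stubby driver lies on the case with its handle over the middle. In the left crop the handle is at (192,195); it looks shifted left only because it stands higher. Now the jar.

carry_out(increments=[[[0.0008,-0.0016,0.03],[0,0,0.5],0.083],[[0,0,0.035],[0,0,0],0.083],[[0,0,0.025],[0,0,0],0.083],[[0,0,0.015],[0,0,0],0.083],[[0,0,0.007],[0,0,0],0.083]])

```text
t: 26.25
tool_pos: [0.4192, 0.1497, 0.1072]
eef_rot: [[-0.026, 1.0, -0.004], [1.0, 0.026, -0.001], [-0.001, -0.004, -1.0]]
wrist_force: [-0.6, -0.0, 0.4]
opening: 0.969
finger_force: 0.0
```

carry_out(increments=[[[0,0,0],[0,0,0],0.083],[[0,0,0],[0,0,0],0.06],[[0,0,0],[0,0,0],0.05],[[0,0,0],[0,0,0],0.04],[[0,0,0],[0,0,0],0.035]], newtons=35)

```text
t: 26.67
tool_pos: [0.4219, 0.1502, 0.1118]
eef_rot: [[-0.026, 1.0, 0.003], [1.0, 0.026, 0.001], [0.001, 0.003, -1.0]]
wrist_force: [-1.2, 0.3, 4.9]
opening: 0.501
finger_force: 34.6
```

carry_out(increments=[[[0,0,0],[0,0,0],0.035],[[0,0,0],[0,0,0],0.035],[[0,0,0],[0,0,0],0.035],[[0,0,-0.01],[0,0,0],0.035],[[0,0,-0.02],[0,0,0],0.035]])

```text
t: 27.08
tool_pos: [0.4188, 0.1495, 0.1389]
eef_rot: [[-0.026, 1.0, -0.004], [1.0, 0.026, -0.001], [-0.001, -0.004, -1.0]]
wrist_force: [1.0, 0.6, -2.0]
opening: 0.496
finger_force: 36.0
```

```bash
python3 go.py .5695 -.2505 .25 -88.5; python3 look.py v6 .42 .15 .08 60
```

```text
shift [-0.4039  0.1398 -0.1113] turn z -0.01 yaw now -88.51 tilt [-0.23 -0.05] pos [0.4188 0.1495 0.1389] F [ 1.   0.6 -2. ] open 42.2 grip 36.0 j [ 13.  -8. 119.  -0.  70.  12.] t 27.1
top crop origin 167 166 scale 3.25
scene crop origin 187 93 scale 3.25
```

View pics/v6.png

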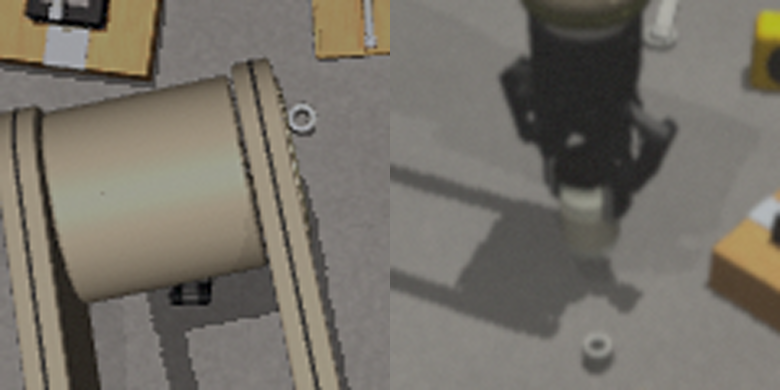

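The jar hangs upright in the grip, at (590,215) in the right crop. I'll carry it over high.

carry_out(increments=[[[0,0,-0.025],[0,0,0],0.035],[[0,0,-0.03],[0,0,0],0.035],[[0,0,-0.025],[0,0,0],0.035],[[0,0,-0.02],[0,0,0],0.035],[[-0.012,0.0042,-0.01],[0,0,0],0.035]])

```text
t: 27.6
tool_pos: [0.4256, 0.1393, 0.2532]
eef_rot: [[-0.027, 1.0, 0.004], [1.0, 0.027, 0.002], [0.002, 0.004, -1.0]]
wrist_force: [-0.4, -1.4, -1.3]
opening: 0.496
finger_force: 36.3
```

carry_out(increments=[[[-0.024,0.0083,0],[0,0,0],0.035],[[-0.032,0.0111,0],[0,0,0],0.035],[[-0.032,0.0111,0],[0,0,0],0.035],[[-0.032,0.0111,0],[0,0,0],0.035],[[-0.032,0.0111,0],[0,0,0],0.035]])

```text
t: 28.02
tool_pos: [0.4818, -0.0141, 0.2499]
eef_rot: [[-0.026, 1.0, 0.001], [1.0, 0.026, -0.0], [-0.0, 0.001, -1.0]]
wrist_force: [-0.1, 0.6, -1.0]
opening: 0.497
finger_force: 36.2
```

carry_out(increments=[[[-0.032,0.0111,0],[0,0,0],0.035],[[-0.032,0.0111,0],[0,0,0],0.035],[[-0.032,0.0111,0],[0,0,0],0.035],[[-0.032,0.0111,0],[0,0,0],0.035],[[-0.032,0.0111,0],[0,0,0],0.035]])

```text
t: 28.43
tool_pos: [0.5414, -0.1728, 0.2496]
eef_rot: [[-0.026, 1.0, 0.0], [1.0, 0.026, 0.0], [0.0, 0.0, -1.0]]
wrist_force: [0.2, -0.1, -0.1]
opening: 0.5
finger_force: 36.2
```

carry_out(increments=[[[-0.032,0.0111,0],[0,0,0],0.035],[[-0.026,0.009,0],[0,0,0],0.035],[[-0.016,0.0055,0],[0,0,0],0.035],[[-0.006,0.0018,0],[0,0,0],0.035],[[0,0,0],[0,0,0],0.035]])

```text
t: 28.85
tool_pos: [0.5706, -0.2516, 0.2493]
eef_rot: [[-0.024, 1.0, -0.001], [1.0, 0.024, 0.0], [0.0, -0.001, -1.0]]
wrist_force: [0.3, 0.4, -2.0]
opening: 0.493
finger_force: 36.2
```

carry_out(increments=[[[0,0,0],[0,0,0],0.035],[[0,0,0],[0,0,0],0.035],[[0,0,0],[0,0,0],0.035],[[0,0,0],[0,0,0],0.035],[[0,0,0],[0,0,0],0.035]])

```text
t: 29.27
tool_pos: [0.5707, -0.2496, 0.2502]
eef_rot: [[-0.027, 1.0, 0.0], [1.0, 0.027, -0.0], [-0.0, 0.0, -1.0]]
wrist_force: [-0.2, 1.0, -1.6]
opening: 0.496
finger_force: 36.2
```

```bash
python3 go.py .5695 -.2505 .13 -88.5
```

```text
shift [-0.0009 -0.0013  0.1202] turn z 0.04 yaw now -88.46 tilt [ 0.02 -0.01] pos [ 0.5707 -0.2496  0.2502] F [-0.2  1.  -1.6] open 42.1 grip 36.2 j [-28.  13.  85.   0.  82. -30.] t 29.3
```

carry_out(increments=[[[-0.0009,-0.0012,0.02],[0,0,0],0.035],[[0,0,0.03],[0,0,0],0.035],[[0,0,0.03],[0,0,0],0.035],[[0,0,0.02],[0,0,0],0.035],[[0,0,0.01],[0,0,0],0.035]])

```text
t: 29.68
tool_pos: [0.5677, -0.2499, 0.1361]
eef_rot: [[-0.026, 1.0, -0.005], [1.0, 0.026, 0.003], [0.003, -0.005, -1.0]]
wrist_force: [-0.2, 0.9, -2.4]
opening: 0.497
finger_force: 36.2
```

carry_out(increments=[[[0,0,0],[0,0,0],0.035],[[0,0,0],[0,0,0],0.035],[[0,0,0.003],[0,0,0],0.035],[[0,0,0.002],[0,0,0],0.035],[[0,0,0.0015],[0,0,0],0.035]])

```text
t: 30.1
tool_pos: [0.5704, -0.2517, 0.135]
eef_rot: [[-0.026, 1.0, 0.002], [1.0, 0.026, -0.001], [-0.001, 0.002, -1.0]]
wrist_force: [0.2, -0.2, -1.7]
opening: 0.496
finger_force: 36.2
```

carry_out(increments=[[[0,0,0.001],[0,0,0],0.035],[[0,0,0],[0,0,0],0.035],[[0,0,0],[0,0,0],0.035],[[0,0,0],[0,0,0],0.035],[[0,0,0],[0,0,0],0.035]])

```text
t: 30.52
tool_pos: [0.5695, -0.2513, 0.1325]
eef_rot: [[-0.026, 1.0, 0.0], [1.0, 0.026, -0.0], [-0.0, 0.0, -1.0]]
wrist_force: [0.8, -0.4, -1.5]
opening: 0.5
finger_force: 36.2
```

```bash
python3 go.py .5695 -.2505 .13 -88.5; python3 look.py v7 .57 -.25 .06 55
```

```text
shift [ 0.0008 -0.      0.0025] turn z -0.01 yaw now -88.51 tilt [ 0.01 -0.01] pos [ 0.5695 -0.2513  0.1325] F [ 0.8 -0.4 -1.5] open 42.5 grip 36.2 j [-29.  19.  91.  -0.  71. -30.] t 30.5
top crop origin 347 111 scale 3.5454545454545454
scene crop origin 127 267 scale 3.5454545454545454
```

View pics/v7.png

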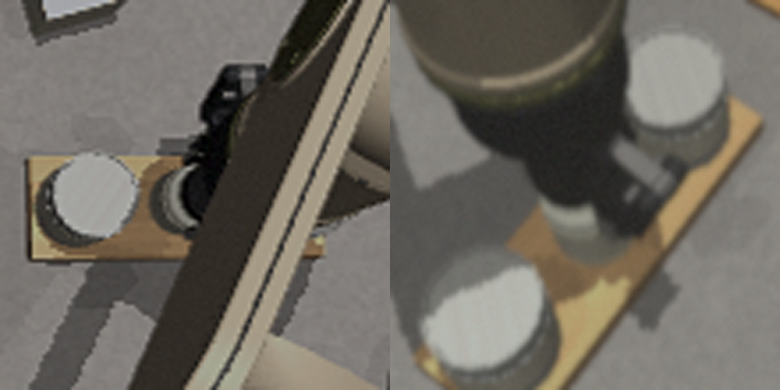

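The jar stands upright between the tins at (590,230) in the right crop, just clear of the plywood. I'll lower the last millimetres.

carry_out(increments=[[[0.0005,0,0.001],[0,0,0],0.035],[[0,0,0.001],[0,0,0],0.035],[[0,0,0.0004],[0,0,0],0.035],[[0,0,0],[0,0,0],0.035],[[0,0,0],[0,0,0],0.035]])

```text
t: 31.03
tool_pos: [0.5695, -0.2508, 0.13]
eef_rot: [[-0.026, 1.0, -0.0], [1.0, 0.026, 0.0], [0.0, -0.0, -1.0]]
wrist_force: [0.3, 0.0, -0.5]
opening: 0.497
finger_force: 36.2
```

carry_out(increments=[[[0,0,0],[0,0,0],0.035],[[0,0,0],[0,0,0],0.035],[[0,0,0],[0,0,0],0.035],[[0,0,0],[0,0,0],0.035],[[0,0,0],[0,0,0],0.035]])

```text
t: 31.45
tool_pos: [0.5695, -0.2507, 0.13]
eef_rot: [[-0.026, 1.0, -0.0], [1.0, 0.026, 0.0], [0.0, -0.0, -1.0]]
wrist_force: [0.5, -0.2, -0.8]
opening: 0.496
finger_force: 36.2
```

carry_out(increments=[[[0,0,0.0004],[0,0,0],0.035],[[0,0,0.0003],[0,0,0],0.035],[[0,0,0],[0,0,0],0.035],[[0,0,0],[0,0,0],0.035],[[0,0,0],[0,0,0],0.035]])

```text
t: 31.87
tool_pos: [0.5696, -0.251, 0.1298]
eef_rot: [[-0.026, 1.0, 0.0], [1.0, 0.026, -0.0], [-0.0, 0.0, -1.0]]
wrist_force: [-2.3, 0.4, 5.3]
opening: 0.502
finger_force: 36.6
```

carry_out(increments=[[[0,0,0],[0,0,0],0.05],[[0,0,0],[0,0,0],0.06],[[0,0,0],[0,0,0],0.07],[[0,0,0],[0,0,0],0.08],[[0,0,0],[0,0,0],0.08]])

```text
t: 32.28
tool_pos: [0.5694, -0.2507, 0.1291]
eef_rot: [[-0.026, 1.0, -0.0], [1.0, 0.026, 0.0], [0.0, -0.0, -1.0]]
wrist_force: [-0.6, 0.7, -0.2]
opening: 0.939
finger_force: 0.0
```

carry_out(increments=[[[0,0,0],[0,0,0],0.083],[[0,0,-0.015],[0,0,0],0.083],[[0,0,-0.02],[0,0,0],0.083],[[0,0,-0.03],[0,0,0],0.083],[[0,0,-0.04],[0,0,0],0.083]])

```text
t: 32.7
tool_pos: [0.5678, -0.2499, 0.2319]
eef_rot: [[-0.026, 1.0, -0.006], [1.0, 0.026, 0.003], [0.003, -0.005, -1.0]]
wrist_force: [0.0, 0.5, -0.6]
opening: 0.971
finger_force: 0.0
```

carry_out(increments=[[[0,0,-0.02],[0,0,0],0.083],[[0,-0.04,0],[0,0,0],0.083],[[0,-0.04,0],[0,0,0],0.083],[[0,-0.04,0],[0,0,0],0.083],[[0,-0.04,0],[0,0,0],0.083]])

```text
t: 33.12
tool_pos: [0.408, -0.2546, 0.2541]
eef_rot: [[-0.027, 1.0, -0.0], [1.0, 0.027, -0.0], [-0.0, -0.0, -1.0]]
wrist_force: [-0.1, -1.4, 1.0]
opening: 0.972
finger_force: 0.0
```

carry_out(increments=[[[-0.03,-0.02,0],[0,0,0],0.083],[[-0.03,0,0],[0,0,0],0.083],[[-0.03,0,0],[0,0,0],0.083],[[-0.02,0,0],[0,0,0],0.083],[[0,0,0],[0,0,0],0.083]])

```text
t: 33.53
tool_pos: [0.3918, -0.3687, 0.2547]
eef_rot: [[-0.023, 1.0, 0.0], [1.0, 0.023, -0.002], [-0.002, 0.0, -1.0]]
wrist_force: [0.4, 0.7, -0.1]
opening: 0.971
finger_force: 0.0
```

```bash
python3 - <<'E'
from h import *
a,b=[robot.camera(n)["pixels"] for n in("top","scene")]
cv2.imwrite("pics/v8.png",np.hstack([cv2.resize(a[90:310,140:460],(400,275),interpolation=cv2.INTER_AREA),cv2.resize(b[110:385,100:400],(300,275))]))
E
python3 look.py v9 .57 -.25 .06 45; python3 go.py .5 -.4 .2 -88.5
```

```text
top crop origin 357 121 scale 4.333333333333333
scene crop origin 137 277 scale 4.333333333333333
shift [-0.0383  0.1066  0.054 ] turn z 0.01 yaw now -88.49 tilt [-0.02  0.04] pos [ 0.3924 -0.3646  0.2541] F [-0.8  0.4  0. ] open 82.4 grip 0.0 j [-48.  -1.  99.   0.  82. -50.] t 33.7
```

View pics/v8.png

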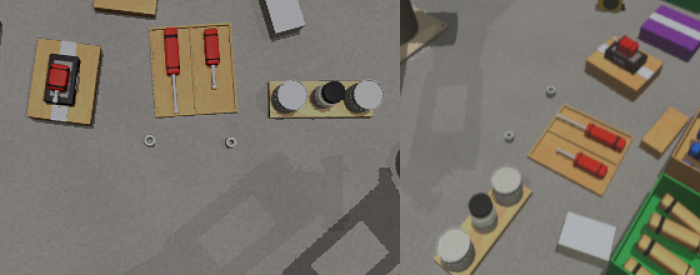

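View pics/v9.png

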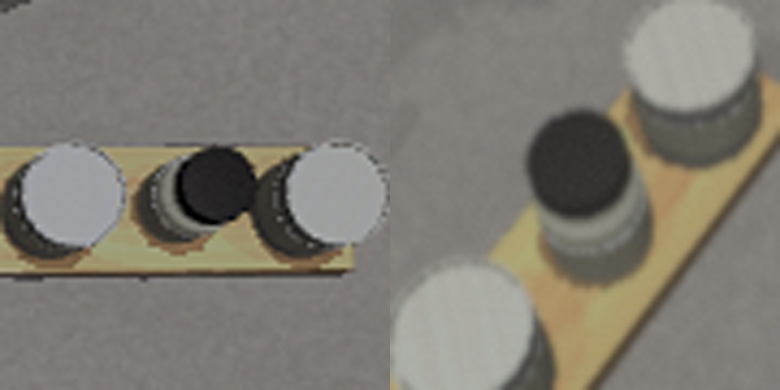

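Everything is in place. The first picture shows the case and stubby on the carton (60,80) and both drivers in the tray. The jar stands upright between the tins: its cap is at (217,187) in the second picture's left crop, and at about (325,93) in the first. I'll run one numeric check of the jar, then hand in.

```bash
python3 - <<'E'
from meas import *
T,S=robot.camera("top"),robot.camera("scene")
p=[]
for c,q in((T,(407,164)),(S,(170.5,315))):
    b=near([x for x in blobs(hsv(c["pixels"])[...,2]<75,60,3) if cv2.contourArea(x)<2500],q); p.append(cen(b)); print(cen(b).round(1),cv2.contourArea(b))
X,e=tri(T,p[0],S,p[1]); print("jar cap",X.round(4),"gap",round(e,4)); d=X[:2]-[.5697,-.2506]; print("off centre mm",(d*1000).round(1))
if np.linalg.norm(d)<.006 and abs(X[2]-.097)<.012: print(robot.finish_job())
E
```

```text
[412.1 166.2] 416.5
[180.1 314.6] 408.5
jar cap [ 0.5688 -0.2556  0.1005] gap 0.0118
off centre mm [-0.9 -5. ]
the job is handed in; nothing more can be done
None
```

The job is handed in: every item is in its place in the order asked, about 34 s on the robot's clock, though the last jar check was rough (cameras disagreed by 12 mm) and put it about 5 mm off the midpoint, while the arm released it within 1 mm of it.

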